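Load the mould scanner and click its carriage in

ROBOT

A 6-joint arm with a two-finger parallel gripper is mounted at the origin on the work surface. World frame = base frame: x ahead of the robot, y to its left, z up, the work surface at z = 0. Lengths are in m, angles in rad, forces in N, time in s.
With the tool pointing down it reaches from about 0.3 to 0.875 m from the base axis. Payload 6.4 kg.
Tool frame: the origin (TCP) lies at the very end of the fingers, on their centre line; the grasp point (between the pads) lies 19 mm behind it (ctrl.tcp_to_grasp is the distance from the TCP to the grasp point, in m); z points along the fingers, y is the direction in which the jaws open and shut (so a half turn about z gives the same grasp; the last joint's range is limited). The gripper opens to 85 mm and grips with 20 to 120 N. Pads are 22 mm wide; open, the fingers measure 114 mm over their backs; the gripper's body (76 mm by 85 mm) begins 54 mm behind the grasp point. The pads swing forward as they close: fully open they stand 13 mm farther back than shut.
Start: joints at [1.041, 0.181, 1.607, -0, 1.354, -0.206], TCP at [0.183, 0.545, 0.231] pointing down, gripper open.
Joint ranges: [-2.99, 2.99], [-0.89, 2.07], [0.3, 2.58], [-1.14, 4.28], [0, 2.63], [-3.12, 3.12]. Speed limits (rad/s): [2.57, 2.57, 3.01, 3.14, 3.14, 3.14].

INTERFACE

Orientations are given as a unit quaternion [w, x, y, z].
In Python, from bench import ctrl gives the robot as it stands. The module is installed in compiled form; this text tells all that it offers.
- The arm moves only by the tool drive_tool, never from a script. Its argument "deltas" is a list of rows, each an object with "slide": the shift along the tool's x, y, z as a fraction of full scale, a list of three; "delta_rot": the turn, a rotation vector about the tool's x, y, z as a fraction of full scale, a list of three; "hand": the opening, from 0 (shut) to 1 (fully open). In form: [{"slide": [tx, ty, tz], "delta_rot": [wx, wy, wz], "hand": hand}, ...]. A call has exactly 5 rows; each row shifts and turns the commanded pose from where the row before left it, along the tool's axes as they then stand; what a row does not reach is not made up. Full scale, the value 1, is 50 mm for a shift and 180 degrees for a turn. A row lasts 1/8 s, in which the tool goes at most 62.5 mm and 10.7 degrees, less where a joint would pass 70% of its speed; a pose out of reach is approached as far as the arm can. A call with a number of a shift or a turn outside -1 to 1 is refused whole. A call with a gripper value outside its range is refused whole. The fingers move at their own pace and stop on an object; the grip force is fixed at half the most. Time passes only in rows, so rows that do not move let the fingers close, or fill a call up. It gives the time, the measured TCP pose, the force and the opening at its end, in the units of the state.
- ctrl.get_obs(): the state, without advancing time (a new reading comes with each control period).
- ctrl.camera(name): name is "side" or "top"; returns a dict with "frame" (420x560x3 uint8, red, green, blue), "mtx" (3x3 intrinsics, pixels), "dist" ([k1, k2, p1, p2, k3] as OpenCV has them; the pictures are not rectified), "R" (3x3) and "t" (3): a world point X has camera coordinates R X + t. Camera axes: x right, y down, z forward; pixel columns grow to the right and rows downward; lengths in m; the calibration is good to about 2 mm. A picture is of the moment at which its call begins. There is no depth.
- ctrl.hand_in(): hands the job in, once; it reports no verdict.
The state is a dict: "time_s": time; "q": joint angles; "dq": joint speeds; "joint_efforts": joint torques, N m; "eef_pos": TCP position; "eef_rot": TCP orientation; "wrist_force": force on the tool from outside, world axes, zero at the start; "torque": the same for the moment, N m; "opening": opening from 0.0 (shut) to 1.0 (fully open).
Only numpy, scipy, OpenCV 4.12 (cv2) and the standard library are available. Lean on these libraries where they do the work, as an engineer would, in place of code of your own. Each camera call takes 0.05 s, during which the arm holds its last target.

TASK

Load the scanner: thread the pale green plaster ring onto the carriage's post right down to the deck, then the brass collar on top of it, lowering both by hand all the way because plaster chips if a ring is dropped. Then slide the loaded carriage towards the white scanner head until the spring catch with the red knob clicks into the carriage's notch, without forcing it on past the notch; the catch can be set anywhere within a few centimetres, so feel for it. Leave everything else on the bench where it is.

Things in the scene. Friction and masses are not known exactly. Their poses are not given: they have to be found in the camera images.
- mould: Pale green plaster ring, 64 mm outside diameter, 25 mm hole, 30 mm high, about 0.2 kg, lying flat on the blue mat. Origin: centre of its underside; z is its axis, up.
- collar: Brass collar (weight ring), 60 mm outside diameter, 23 mm hole, 24 mm high, about 0.4 kg, lying flat on the blue mat. Origin: centre of its underside; z is its axis, up.
- deck (a point): Carriage: foot of the upright steel post, on top of the dark deck, 45 mm above the bench. Post 20 mm in diameter, 72 mm high, its top 10 mm a cone. y runs along the slide to the white scanner head (push this way), z up. Deck 100 mm wide (x), 200 long. The catch stands on the +x side, 47 to 97 mm off the slide's middle, 105 mm high; the 200 mm high head begins 270 mm ahead of the post at joint 0.
- push_plate (a point): Carriage: top edge, mid-thickness, of the orange upright push plate 90 mm behind the post. Plate 60 mm wide across the slide (x), 12 mm thick along it (y), from the deck to 74 mm above it. Axes as for the deck. Push it from behind or grip it from above.
- carriage (a joint): Travel of the carriage along the slide in m: 0 = fully out, growing towards the scanner head, end stop at 0.155. It slides with 1.5 N of friction. The notch meets the catch somewhere between about 0.09 and 0.13; this differs from time to time.
- catch_pin (a joint): Lift of the spring catch pin (red knob) in m. 0 = down: free, before the carriage's ramp reaches it, or dropped in the notch. About 0.006 = riding on the carriage's strip. Pushing up the ramp takes about 7 N, some 45 mm before the notch; the far wall of the notch resists about 20 N. Pushed harder, the carriage goes past and the pin stays up.
- model: Bystander: plaster model of a tooth arch, 60 x 66 x 32 mm, origin at the centre of its underside.
- jar: Bystander: clear jar with yellow lid, 72 mm diameter, 90 mm high, origin at the centre of its underside.
- tin: Bystander: shallow round metal tin lid, 84 mm diameter, 14 mm high, origin at the centre of its underside.
- knife: Bystander: wax spatula with black handle, 170 mm long, lying flat; origin under its middle, x along it.
Mind the look-alikes: they are no part of the job. Of the things that look like the part that bears catch_pin, take the one that is nearest to the robot's base at the start.

How it is judged:
On the way, in this order (a step that is already met when the one before it is completed fails the run):
1. the green plaster ring is on the post, fully down on the deck (horizontal distance between mould and deck below 0.005 m and z of mould in the frame of deck between -0.003 and 0.003 m and angle between mould's own z axis and vertical below 0.08 rad), for 0.2 s.
2. the brass collar is on the post, fully down on the plaster ring (all of step 1 and horizontal distance between collar and deck below 0.005 m and z of collar in the frame of deck between 0.026 and 0.034 m and angle between collar's own z axis and vertical below 0.08 rad), for 0.2 s.
3. the carriage is pushed in and the catch pin has dropped into its notch (value of joint catch_pin below 0.0025 m and value of joint carriage above 0.088 m), for 0.2 s.
At the end, for the whole second after the job is handed in: Green ring flat on the deck (within 3 mm), brass collar flat on it (underside 26 to 34 mm above the deck), both within 5 mm of the post axis and upright (0.08 rad); carriage in by over 88 mm with the catch pin in the notch (under 2.5 mm up); all at rest (all of step 2 and all of step 3 and velocity of joint carriage between -0.01 and 0.01 m/s and linear speed of each of mould, collar below 0.02 m/s); the robot touches nothing.
It fails at once if a ring is dropped down the post (faster than 0.5 m/s on the post) ((horizontal distance between mould and deck below 0.02 m and z of mould in the frame of deck between 0.001 and 0.072 m and linear speed of mould above 0.5 m/s) or (horizontal distance between collar and deck below 0.02 m and z of collar in the frame of deck between 0.001 and 0.072 m and linear speed of collar above 0.5 m/s)).
It fails at once if the plaster tooth model is shifted by more than 30 mm (distance of model from where it was at the start of the episode above 0.03 m).
It fails at once if the yellow-lidded jar is shifted by more than 30 mm (distance of jar from where it was at the start of the episode above 0.03 m).
It fails at once if the tin lid is shifted by more than 30 mm (distance of tin from where it was at the start of the episode above 0.03 m).
It fails at once if the wax spatula is shifted by more than 30 mm (distance of knife from where it was at the start of the episode above 0.03 m).
It also fails if it takes over 72 s, if anything falls off the work surface, if the arm or the gripper's body presses on something with over 40 N, if the wrist force passes 120 N, or if a joint passes its speed limit or range.

## Working session

There is one attempt and no reset: what is moved stays moved. The work goes in short steps, Python scripts to look and compute and a tool call to move; the robot and the scene stay as the last step left them, time stands still between calls to the robot, and variables do not carry over. Pictures are saved under pics/ and viewed, and the job is handed in when it is done.

Besides the shell and the picture viewer there is one more tool, called in YAML: its name, and indented under it one key for each argument. drive_tool: Moves the arm, as the interface text tells. Its arguments: {"type":"object","properties":{"deltas":{"type":"array","items":{"type":"object","properties":{"slide":{"type":"array","items":{"type":"number"}},"delta_rot":{"type":"array","items":{"type":"number"}},"hand":{"type":"number"}}}}},"required":["deltas"]}

```bash
mkdir -p pics; cat > h.py <<'E'
import numpy as np,cv2,pickle
from bench import ctrl
def snap(n,tag):
    c=ctrl.camera(n); pickle.dump(c,open(f'{n}_{tag}.pkl','wb')); cv2.imwrite(f'pics/{n}_{tag}.png',c['frame'][:,:,::-1]); return c
def ray(c,uv):
    K=np.array(c['mtx']);d=np.array(c['dist']);R=np.array(c['R']);t=np.array(c['t'])
    p=cv2.undistortPoints(np.array([[uv]],float),K,d)[0,0]
    return -R.T@t, R.T@np.array([p[0],p[1],1])
def atz(c,uv,z):
    o,d=ray(c,uv); return o+d*(z-o[2])/d[2]
def proj(c,X):
    R=np.array(c['R']);r,_=cv2.Rodrigues(R)
    return cv2.projectPoints(np.array(X,float).reshape(-1,1,3),r,np.array(c['t'],float),np.array(c['mtx']),np.array(c['dist']))[0][:,0]
def load(n,tag): return pickle.load(open(f'{n}_{tag}.pkl','rb'))
E
python3 - <<'E'
from h import *
print(ctrl.get_obs())
for n in('side','top'):
    c=snap(n,'0');R=np.array(c['R']);print(n,-R.T@np.array(c['t']),R.round(3).tolist(),c['dist'],np.array(c['mtx']).tolist())
E
```

```text
{'time_s': 0.0, 'q': array([ 1.04069798e+00,  1.81573613e-01,  1.60800706e+00, -7.08501471e-06,
        1.35379595e+00, -2.06278111e-01]), 'dq': array([-9.53407358e-05,  7.78914051e-04,  2.01340830e-04,  7.44263699e-04,
       -3.06258504e-03, -1.84472727e-03]), 'joint_efforts': array([ 7.71857431e-04, -4.44874334e+01, -3.51335657e+01, -1.67115695e-04,
        9.34382697e-03,  2.92984862e-05]), 'eef_pos': array([0.18264702, 0.54463597, 0.2303663 ]), 'eef_rot': array([-3.17820652e-04,  1.61202815e-01,  9.86920897e-01, -8.33448096e-04]), 'wrist_force': array([ 0.88432079, -0.27008513, -0.13329549]), 'torque': array([ 0.01874757, -0.03039719,  0.05216863]), 'opening': 0.9970158795268164}
side [ 0.42418817 -1.02852398  0.66228113] [[0.989, -0.148, -0.01], [-0.084, -0.503, -0.86], [0.123, 0.851, -0.51]] [-0.14322708  0.          0.          0.          0.        ] [[443.24087493562627, 0.0, 282.2556016982184], [0.0, 443.24087493562627, 204.39118438296515], [0.0, 0.0, 1.0]]
top [ 0.45113113 -0.08089058  1.18244515] [[-0.026, -1.0, -0.015], [-0.994, 0.027, -0.107], [0.108, 0.012, -0.994]] [-0.04822816  0.          0.          0.          0.        ] [[491.60096959915694, 0.0, 273.3130791109982], [0.0, 491.60096959915694, 206.67482962166144], [0.0, 0.0, 1.0]]
```

View pics/top_0.png

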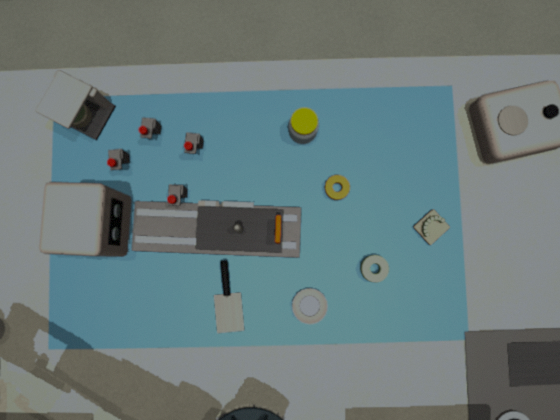

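View pics/side_0.png

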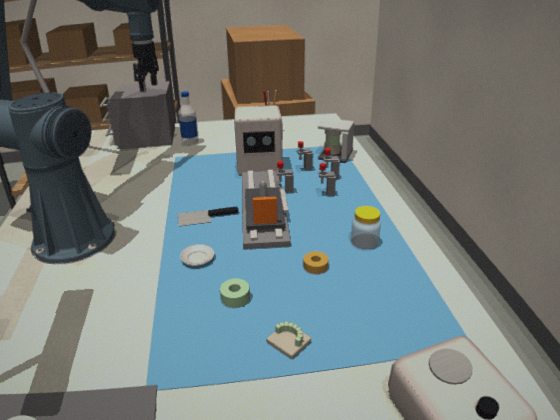

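Top view candidates:
- **Catches with red knobs:** (174,196), (145,129), (190,145) and (114,160). The one at (174,196) stands beside the slide and is nearest the base, so I choose it.
- **Green ring:** (375,268). The tooth model at (431,227) and the tin at (310,306) could be mistaken for it.
- **Brass collar:** (337,187). The jar's yellow lid at (304,122) could be mistaken for it.
- **Scanner heads:** (85,218) is in line with the slide. The one at (75,105) is a look-alike.

Next is a close crop to check these.

```bash
python3 - <<'E'
from h import *
c=load('top','0');s=load('side','0')
a=cv2.resize(c['frame'][150:320,120:400,::-1],None,fx=2.8,fy=2.8,interpolation=cv2.INTER_CUBIC)
a=cv2.convertScaleAbs(a,alpha=1.6);cv2.imwrite('pics/topcrop.png',a);print(a.shape)
b=cv2.resize(s['frame'][150:320,180:380,::-1],None,fx=3.5,fy=3.5,interpolation=cv2.INTER_CUBIC)
b=cv2.convertScaleAbs(b,alpha=1.3);cv2.imwrite('pics/sidecrop.png',b)
for n,p,z in(('mould',(375,268),.03),('collar',(337,187),.024),('post',(238,228),.117),('plate',(278,229),.119),('jar',(304,122),.09),('tin',(310,306),.014),('knob',(174,196),.1)):print(n,atz(c,p,z).round(4))
E
```

```text
(476, 784, 3)
mould [ 0.426  -0.3002  0.03  ]
collar [ 0.6195 -0.22    0.024 ]
post [0.5221 0.0095 0.117 ]
plate [ 0.5174 -0.0773  0.119 ]
jar [ 0.7616 -0.1431  0.09  ]
tin [ 0.3414 -0.147   0.014 ]
knob [0.5984 0.1527 0.1   ]
```

View pics/topcrop.png

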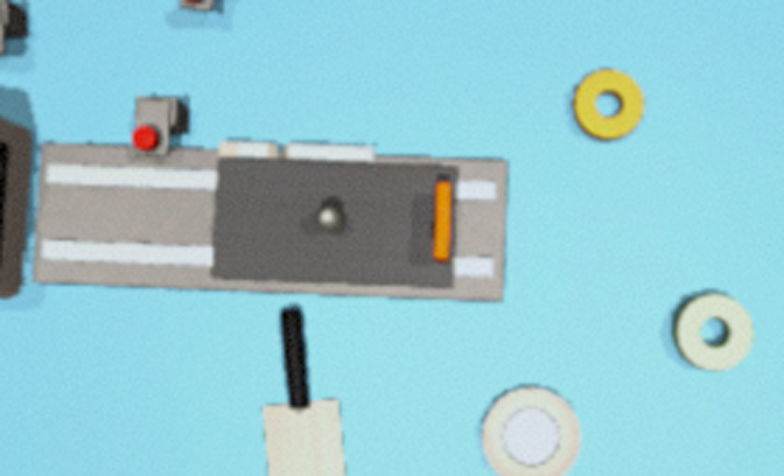

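View pics/sidecrop.png

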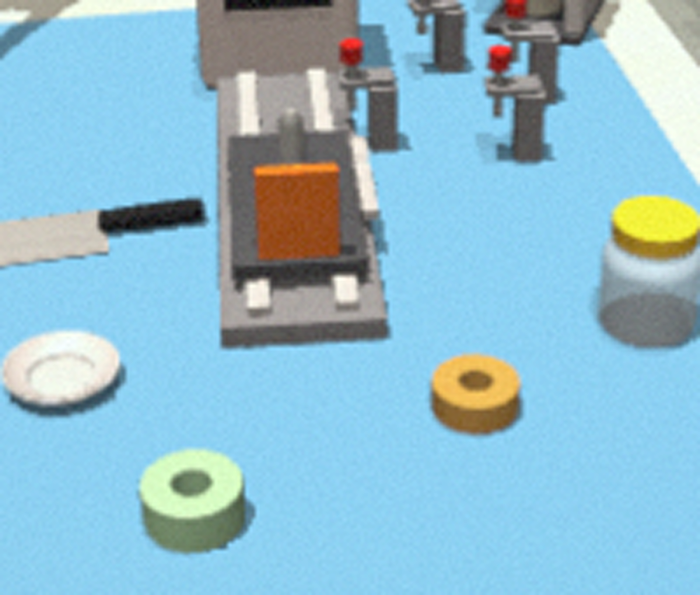

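```bash
cat > fit.py <<'E'
from h import *
from scipy.optimize import minimize
def ringmask(c,x,y,z0,ro,ri,h,S=4):
    a=np.linspace(0,2*np.pi,60,endpoint=False)
    def circ(r,z): return np.c_[x+r*np.cos(a),y+r*np.sin(a),np.full(60,z)]
    m=np.zeros((420*S,560*S),np.uint8)
    f=lambda X:np.round((proj(c,X)+.5)*S-.5).astype(np.int32)
    cv2.fillConvexPoly(m,cv2.convexHull(f(np.r_[circ(ro,z0),circ(ro,z0+h)])),1)
    # hole: visible through = intersection of top and bottom
    cv2.fillConvexPoly(m,cv2.convexHull(f(circ(ri,z0+h))),0)
    return cv2.resize(m.astype(np.float32),(560,420),interpolation=cv2.INTER_AREA)
E
python3 - <<'E'
from fit import *
for n in('top','side'):
    c=load(n,'0');hsv=cv2.cvtColor(c['frame'],cv2.COLOR_RGB2HSV)
    for p in ([(375,258),(337,196),(160,195)] if n=='top' else [(235,299),(316,270)]): print(n,p,hsv[p[1],p[0]],c['frame'][p[1],p[0]])
t=load('top','0')['frame'];s=load('side','0')['frame']
f=lambda im,x,y,w,k:cv2.resize(cv2.convertScaleAbs(im[y-w:y+w,x-w:x+w,::-1],alpha=2),(400,400),interpolation=cv2.INTER_NEAREST)
cv2.imwrite('pics/post.png',np.hstack([f(t,237,227,20,0),f(s,264,190,25,0)]))
E
```

```text
top (375, 258) [ 40  22 139] [135 139 127]
top (337, 196) [ 28 166 134] [134 127  47]
top (160, 195) [ 96 100 145] [ 88 133 145]
side (235, 299) [51 55 97] [82 97 76]
side (316, 270) [ 19 159 101] [101  77  38]
```

View pics/post.png

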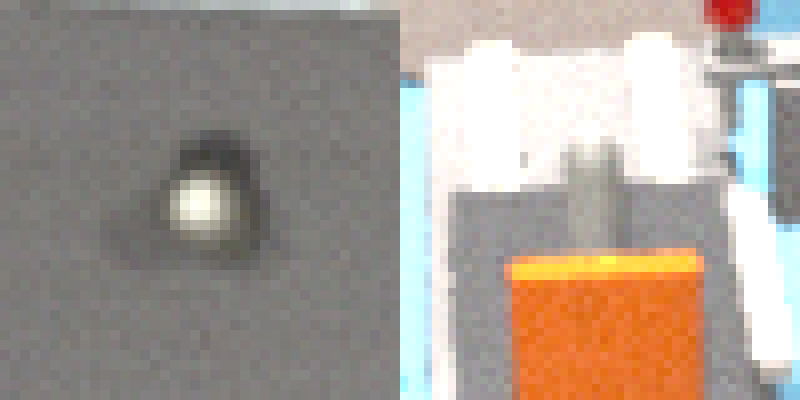

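```bash
cat > meas.py <<'E'
from fit import *
def ringfit(tag,kind,guess,z0=0.0,cams=('top','side')):
    ro,ri,h=(.032,.0125,.03) if kind=='mould' else (.03,.0115,.024)
    res={}
    for n in cams:
        c=load(n,tag);hsv=cv2.cvtColor(c['frame'],cv2.COLOR_RGB2HSV).astype(int)
        H,S,V=hsv[...,0],hsv[...,1],hsv[...,2]
        if kind=='mould': m=((H>18)&(H<80)&(V>40)) 
        else: m=((H>8)&(H<40)&(S>90)&(V>30))
        m=m.astype(np.float32)
        def roi(x,y):
            u=proj(c,[[x,y,z0+h/2]])[0]; return u
        u=roi(*guess).round().astype(int);w=32
        sl=(slice(max(u[1]-w,0),u[1]+w),slice(max(u[0]-w,0),u[0]+w))
        mm=cv2.morphologyEx(m,cv2.MORPH_OPEN,np.ones((2,2)))
        f=lambda p:np.abs(ringmask(c,p[0],p[1],z0,ro,ri,h)[sl]-mm[sl]).sum()
        r=minimize(f,guess,method='Nelder-Mead',options=dict(initial_simplex=[guess,[guess[0]+.008,guess[1]],[guess[0],guess[1]+.008]],xatol=2e-4,fatol=.1))
        res[n]=(r.x.round(4),round(r.fun,1),mm[sl].sum())
    return res
E
python3 - <<'E'
from meas import *
print(ringfit('0','mould',[.426,-.30]));print(ringfit('0','collar',[.6195,-.22]))
c=load('top','0');s=load('side','0')
print('post top cam',atz(c,(236.6,227.3),.117))
for X in ([.523,.012],): print(proj(s,[[*X,.09],[*X,.117]]))
o,d=ray(s,(262.5,189.5));P=atz(c,(236.6,227.3),.117)
# side ray lateral: x where ray passes y=P.y
k=(P[1]-o[1])/d[1];print('side x at post y',o+k*d)
# plate edge in top: orange
for n,cc in(('top',c),('side',s)):
  hsv=cv2.cvtColor(cc['frame'],cv2.COLOR_RGB2HSV).astype(int)
  m=((hsv[...,0]<16)&(hsv[...,1]>140)&(hsv[...,2]>60))
  b=(slice(205,255),slice(265,290)) if n=='top' else (slice(185,235),slice(245,285))
  ys,xs=np.nonzero(m[b]);ys+=b[0].start;xs+=b[1].start
  print(n,xs.min(),xs.max(),ys.min(),ys.max(),xs.mean(),ys.mean())
  if n=='top':
    for p in [(xs[ys<ys.mean()].mean(),ys[ys<ys.mean()].mean()),(xs[ys>ys.mean()].mean(),ys[ys>ys.mean()].mean()),(xs.mean(),ys.mean())]: print(atz(c,p,.119))
# rail edge lines
for uv in [((120+35/2.8),(150+283/2.8)),((120+503/2.8),(150+300/2.8))]: print(atz(c,uv,.02))
for uv in [((120+212/2.8),(150+277/2.8)),((120+452/2.8),(150+287/2.8)),(120+222/2.8,150+158/2.8),(120+456/2.8,150+167/2.8)]: print('deck',atz(c,uv,.045))
E
```

```text
{'top': (array([ 0.4233, -0.3021]), np.float64(79.8), np.float32(536.0)), 'side': (array([ 0.4249, -0.3019]), np.float64(156.8), np.float32(721.0))}
{'top': (array([ 0.6173, -0.2213]), np.float64(85.4), np.float32(393.0)), 'side': (array([ 0.6214, -0.2214]), np.float64(133.8), np.float32(444.0))}
post top cam [0.52366295 0.0125373  0.117     ]
[[263.27921444 189.6347009 ]
 [262.96097758 180.71975174]]
side x at post y [0.5209639  0.0125373  0.09030856]
top 275 280 215 243 277.0 230.3265306122449
[ 0.53272377 -0.0741395   0.119     ]
[ 0.49865812 -0.07589071  0.119     ]
[ 0.5146206  -0.07507008  0.119     ]
side 253 276 196 223 264.64032258064515 209.7693548387097
[0.48020181 0.26994073 0.02      ]
[ 0.45597855 -0.12608399  0.02      ]
deck [0.48093399 0.11458008 0.045     ]
deck [ 0.46763119 -0.08350127  0.045     ]
deck [0.57967552 0.10525126 0.045     ]
deck [ 0.56678672 -0.08956746  0.045     ]
```

drive_tool:
  deltas:
    - {"slide": [0,0,0],"delta_rot": [0,0,-0.0415],"hand": 1}
    - {"slide": [0,0,0],"delta_rot": [0,0,-0.0415],"hand": 1}
    - {"slide": [-0.3,-0.85,0],"delta_rot": [0,0,0],"hand": 1}
    - {"slide": [-0.35,-0.98,0],"delta_rot": [0,0,0],"hand": 1}
    - {"slide": [-0.35,-0.98,0],"delta_rot": [0,0,0],"hand": 1}

```text
time_s: 0.72
eef_pos: [0.2239, 0.4002, 0.2308]
eef_rot: [-0.0, 0.031, 1.0, -0.0]
wrist_force: [1.2, -0.2, 0.4]
opening: 1.0
```

drive_tool:
  deltas:
    - {"slide": [-0.35,-0.98,0],"delta_rot": [0,0,0],"hand": 1}
    - {"slide": [-0.35,-0.98,0],"delta_rot": [0,0,0],"hand": 1}
    - {"slide": [-0.35,-0.98,0],"delta_rot": [0,0,0],"hand": 1}
    - {"slide": [-0.35,-0.98,0],"delta_rot": [0,0,0],"hand": 1}
    - {"slide": [-0.35,-0.98,0],"delta_rot": [0,0,0],"hand": 1}

```text
time_s: 1.35
eef_pos: [0.2958, 0.1503, 0.2312]
eef_rot: [0.0, 0.031, 1.0, 0.0]
wrist_force: [1.1, 0.1, -0.5]
opening: 1.002
```

drive_tool:
  deltas:
    - {"slide": [-0.35,-0.98,0],"delta_rot": [0,0,0],"hand": 1}
    - {"slide": [-0.35,-0.98,0],"delta_rot": [0,0,0],"hand": 1}
    - {"slide": [-0.35,-0.98,0],"delta_rot": [0,0,0],"hand": 1}
    - {"slide": [-0.35,-0.98,0],"delta_rot": [0,0,0],"hand": 1}
    - {"slide": [-0.35,-0.98,0],"delta_rot": [0,0,0],"hand": 1}

```text
time_s: 1.98
eef_pos: [0.3678, -0.1001, 0.2312]
eef_rot: [0.0, 0.032, 0.999, 0.0]
wrist_force: [-0.1, 0.2, -0.5]
opening: 1.004
```

```bash
cat >> h.py <<'E'
from scipy.spatial.transform import Rotation as Ro
def state():
    o=ctrl.get_obs();q=o['eef_rot'];R=Ro.from_quat([q[1],q[2],q[3],q[0]]).as_matrix()
    print('t',round(o['time_s'],2),'pos',o['eef_pos'].round(4),'F',o['wrist_force'].round(2),'op',round(o['opening'],3),'ty',R[:,1].round(4),'tz',R[:,2].round(4),'q',o['q'].round(2));return o,R
def goto(p,ang=86.4):
    o,R=state();d=R.T@(np.array(p)-o['eef_pos'])/.05
    y=R[:,1];e=np.degrees(np.arctan2(y[1],y[0]))-ang
    print('units',d.round(3),'rz',round((e)/180,4))
E
python3 -c "
from h import *
goto([.424,-.302,.1])"
```

```text
t 1.98 pos [ 0.3678 -0.1001  0.2312] F [-0.09  0.23 -0.5 ] op 1.004 ty [6.37e-02 9.98e-01 1.00e-04] tz [ 4.e-04  0.e+00 -1.e+00] q [-0.58 -0.29  2.06  0.    1.38 -2.09]
units [-1.378 -3.959  2.625] rz -0.0003
```

drive_tool:
  deltas:
    - {"slide": [-0.34,-0.99,0.3],"delta_rot": [0,0,0],"hand": 1}
    - {"slide": [-0.34,-0.99,0.5],"delta_rot": [0,0,0],"hand": 1}
    - {"slide": [-0.34,-0.98,0.5],"delta_rot": [0,0,0],"hand": 1}
    - {"slide": [-0.34,-0.99,0.5],"delta_rot": [0,0,0],"hand": 1}
    - {"slide": [0,0,0.7],"delta_rot": [0,0,0],"hand": 1}

```text
time_s: 2.6
eef_pos: [0.4241, -0.3038, 0.1059]
eef_rot: [0.001, 0.033, 0.999, -0.001]
wrist_force: [0.6, 1.0, -0.2]
opening: 1.002
```

```bash
python3 -c "
from h import *
goto([.424,-.302,.002])
c=snap('top','1');s=snap('side','1')
f=lambda im,x,y,w:cv2.resize(cv2.convertScaleAbs(im[y-w:y+w,x-w:x+w,::-1],alpha=1.5),(400,400),interpolation=cv2.INTER_CUBIC)
cv2.imwrite('pics/g1.png',np.hstack([f(c['frame'],375,268,50),f(s['frame'],235,280,50)]))
"
```

```text
t 2.6 pos [ 0.4241 -0.3038  0.1059] F [ 0.56  0.99 -0.25] op 1.002 ty [ 0.0661  0.9978 -0.0025] tz [ 0.0018 -0.0026 -1.    ] q [-0.85  0.21  1.85 -0.    1.08 -2.35]
units [0.008 0.041 2.077] rz -0.001
```

View pics/g1.png

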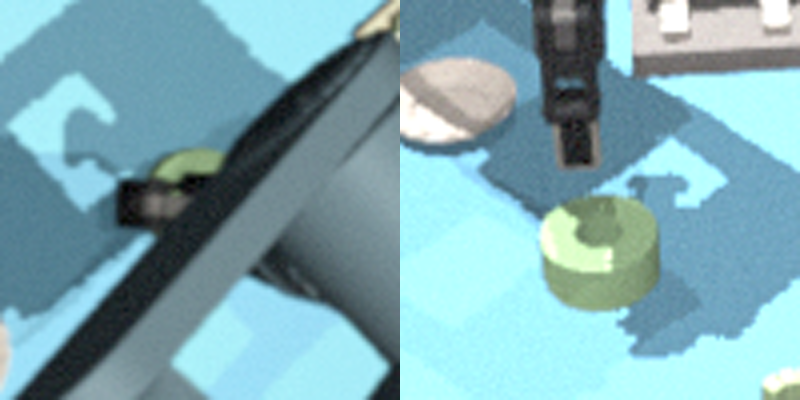

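```bash
python3 -c "
from h import *
o,R=state();p=o['eef_pos']
for n in('side','top'):
  c=load(n,'1');print(n,proj(c,[p,[p[0],p[1],.03],[.424,-.302,.03]]))
"
```

```text
t 2.7 pos [ 0.4206 -0.2977  0.102 ] F [-0.72  0.85 -0.47] op 1.002 ty [0.0644 0.9979 0.0065] tz [-0.006   0.0069 -1.    ] q [-0.85  0.21  1.85  0.    1.08 -2.35]
side [[230.5042286  260.09417207]
 [232.97602899 286.64652468]
 [234.68546214 287.79954764]]
top [[380.29753503 271.07667165]
 [374.06136395 270.37337725]
 [375.83056262 268.84347712]]
```

drive_tool:
  deltas:
    - {"slide": [0,0,0.4],"delta_rot": [0,0,0],"hand": 1}
    - {"slide": [0,0,0.2],"delta_rot": [0,0,0],"hand": 1}
    - {"slide": [0,0,0],"delta_rot": [0,0,0],"hand": 1}
    - {"slide": [0,0,0],"delta_rot": [0,0,0],"hand": 1}
    - {"slide": [0,0,0],"delta_rot": [0,0,0],"hand": 1}

```text
time_s: 3.32
eef_pos: [0.4237, -0.3, 0.0772]
eef_rot: [0.001, 0.031, 1.0, -0.001]
wrist_force: [0.2, 0.0, 0.6]
opening: 1.001
```

```bash
python3 -c "
from h import *
goto([.424,-.302,.002])
c=snap('side','2')
f=lambda im,x,y,w:cv2.resize(cv2.convertScaleAbs(im[y-w:y+w,x-w:x+w,::-1],alpha=1.5),(400,400),interpolation=cv2.INTER_CUBIC)
cv2.imwrite('pics/g2.png',f(c['frame'],235,280,50))
goto([.424,-.302,.002])
"
```

```text
t 3.33 pos [ 0.4237 -0.3     0.0772] F [0.2 0.  0.6] op 1.001 ty [ 0.0628  0.998  -0.0011] tz [ 0.001  -0.0012 -1.    ] q [-0.85  0.26  1.86 -0.    1.02 -2.35]
units [-0.008 -0.037  1.505] rz 0.0
t 3.38 pos [ 0.4236 -0.3     0.0771] F [0.59 0.26 0.41] op 1.005 ty [ 6.28e-02  9.98e-01 -9.00e-04] tz [ 9.e-04 -1.e-03 -1.e+00] q [-0.85  0.26  1.86 -0.    1.02 -2.35]
units [-0.01  -0.038  1.501] rz -0.0
```

View pics/g2.png

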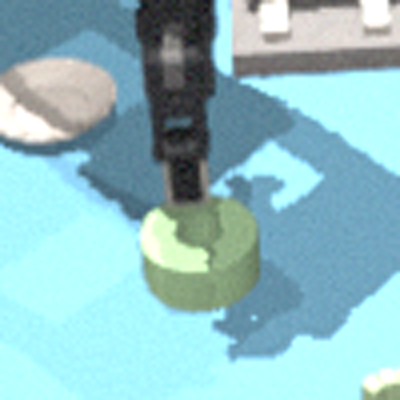

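drive_tool:
  deltas:
    - {"slide": [0,-0.04,0.5],"delta_rot": [0,0,0],"hand": 1}
    - {"slide": [0,0,0.5],"delta_rot": [0,0,0],"hand": 1}
    - {"slide": [0,0,0.3],"delta_rot": [0,0,0],"hand": 1}
    - {"slide": [0,0,0.2],"delta_rot": [0,0,0],"hand": 1}
    - {"slide": [0,0,0],"delta_rot": [0,0,0],"hand": 1}

```text
time_s: 4.0
eef_pos: [0.4229, -0.3015, 0.0009]
eef_rot: [-0.0, 0.032, 1.0, 0.0]
wrist_force: [-0.8, 0.0, -0.5]
opening: 0.998
```

drive_tool:
  deltas:
    - {"slide": [0,0,0],"delta_rot": [0,0,0],"hand": 0.3}
    - {"slide": [0,0,0],"delta_rot": [0,0,0],"hand": 0.3}
    - {"slide": [0,0,0],"delta_rot": [0,0,0],"hand": 0.3}
    - {"slide": [0,0,0],"delta_rot": [0,0,0],"hand": 0.3}
    - {"slide": [0,0,0],"delta_rot": [0,0,0],"hand": 0.3}

```text
time_s: 4.62
eef_pos: [0.4237, -0.3023, 0.0027]
eef_rot: [0.001, 0.031, 1.0, -0.001]
wrist_force: [-0.6, 1.2, 4.8]
opening: 0.724
```

drive_tool:
  deltas:
    - {"slide": [0,0,-0.2],"delta_rot": [0,0,0],"hand": 0.3}
    - {"slide": [0,0,-0.8],"delta_rot": [0,0,0],"hand": 0.3}
    - {"slide": [0,0,-1],"delta_rot": [0,0,0],"hand": 0.3}
    - {"slide": [0,0,-1],"delta_rot": [0,0,0],"hand": 0.3}
    - {"slide": [0,0,-0.3],"delta_rot": [0,0,0],"hand": 0.3}

```text
time_s: 5.25
eef_pos: [0.4245, -0.3032, 0.1704]
eef_rot: [0.002, 0.031, 0.999, -0.003]
wrist_force: [-0.1, -0.9, -2.5]
opening: 0.727
```

```bash
python3 -c "
from h import *
goto([.5225,.0125,.165])
c=snap('side','3')
f=lambda im,x,y,w:cv2.resize(cv2.convertScaleAbs(im[y-w:y+w,x-w:x+w,::-1],alpha=1.5),(480,480),interpolation=cv2.INTER_CUBIC)
cv2.imwrite('pics/g3.png',f(c['frame'],228,240,60))
"
```

```text
t 5.25 pos [ 0.4245 -0.3032  0.1704] F [-0.05 -0.95 -2.49] op 0.727 ty [ 0.0629  0.998  -0.0049] tz [ 0.0046 -0.0052 -1.    ] q [-0.85  0.12  1.8  -0.    1.21 -2.36]
units [-1.559  6.425  0.084] rz -0.0
```

View pics/g3.png

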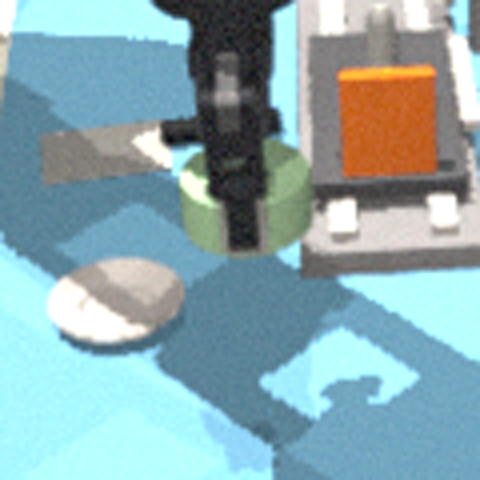

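drive_tool:
  deltas:
    - {"slide": [-0.15,0.6,0],"delta_rot": [0,0,0],"hand": 0.3}
    - {"slide": [-0.24,0.95,0],"delta_rot": [0,0,0],"hand": 0.3}
    - {"slide": [-0.24,0.95,0],"delta_rot": [0,0,0],"hand": 0.3}
    - {"slide": [-0.24,0.95,0],"delta_rot": [0,0,0],"hand": 0.3}
    - {"slide": [-0.24,0.95,0],"delta_rot": [0,0,0],"hand": 0.3}

```text
time_s: 5.92
eef_pos: [0.4913, -0.0836, 0.1641]
eef_rot: [-0.002, 0.032, 0.999, 0.001]
wrist_force: [0.3, -0.0, -2.8]
opening: 0.728
```

drive_tool:
  deltas:
    - {"slide": [-0.22,0.9,0],"delta_rot": [0,0,0],"hand": 0.3}
    - {"slide": [-0.2,0.7,0],"delta_rot": [0,0,0],"hand": 0.3}
    - {"slide": [0,0.3,0],"delta_rot": [0,0,0],"hand": 0.3}
    - {"slide": [0,0,0],"delta_rot": [0,0,0],"hand": 0.3}
    - {"slide": [0,0,0],"delta_rot": [0,0,0],"hand": 0.3}

```text
time_s: 6.55
eef_pos: [0.5187, 0.0069, 0.1657]
eef_rot: [-0.001, 0.032, 0.999, -0.0]
wrist_force: [0.1, -0.3, -2.0]
opening: 0.728
```

```bash
python3 -c "
from h import *
goto([.5225,.0125,.165])
c=snap('side','4');d=snap('top','4')
f=lambda im,x,y,w:cv2.resize(cv2.convertScaleAbs(im[y-w:y+w,x-w:x+w,::-1],alpha=1.5),(400,400),interpolation=cv2.INTER_CUBIC)
cv2.imwrite('pics/g4.png',np.hstack([f(c['frame'],260,180,50),f(d['frame'],237,227,50)]))
goto([.5225,.0125,.165])
"
```

```text
t 6.55 pos [0.5187 0.0069 0.1657] F [ 0.12 -0.35 -2.01] op 0.728 ty [ 6.38e-02  9.98e-01 -4.00e-04] tz [-1.2e-03 -3.0e-04 -1.0e+00] q [-0.22  0.13  1.81 -0.    1.21 -1.72]
units [-0.069  0.117  0.014] rz -0.0003
t 6.65 pos [0.519  0.0067 0.1661] F [ 1.04 -0.95 -2.28] op 0.719 ty [ 6.470e-02  9.979e-01 -3.000e-04] tz [-4.e-04 -2.e-04 -1.e+00] q [-0.22  0.13  1.81 -0.    1.21 -1.72]
units [-0.062  0.121  0.022] rz -0.0006
```

View pics/g4.png

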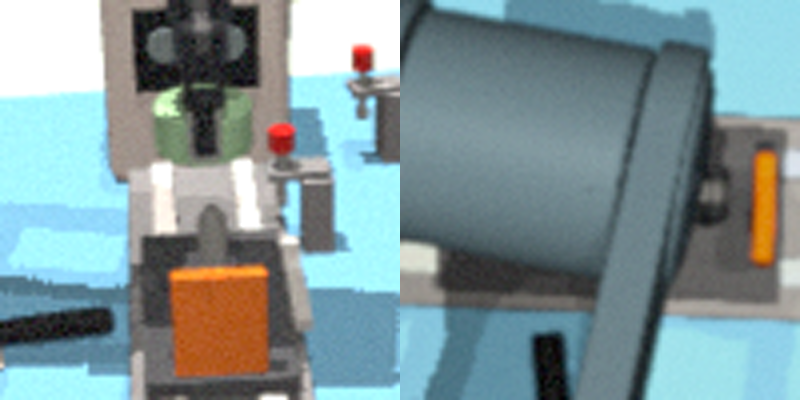

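```bash
python3 - <<'E'
from h import *
K=20
def ov(c,x,y,u0,v0,w,al):
    im=cv2.resize(cv2.convertScaleAbs(c['frame'][v0-w:v0+w,u0-w:u0+w,::-1],alpha=al),None,fx=K,fy=K,interpolation=cv2.INTER_NEAREST)[:, :]
    a=np.linspace(0,2*np.pi,80)
    for r,z,col in((.01,.045,(255,0,0)),(.01,.107,(0,255,0)),(.005,.117,(0,0,255))):
        q=proj(c,np.c_[x+r*np.cos(a),y+r*np.sin(a),0*a+z]);q=((q-[u0-w,v0-w]+.5)*K).astype(int)
        cv2.polylines(im,[q],True,col,1)
    return im
c=load('top','0');s=load('side','0')
cv2.imwrite('pics/ov.png',np.hstack([ov(c,.5235,.0125,238,227,9,2.2),ov(s,.5225,.0125,263,187,9,1.8)]))
E
```

```text
(no output)
```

View pics/ov.png

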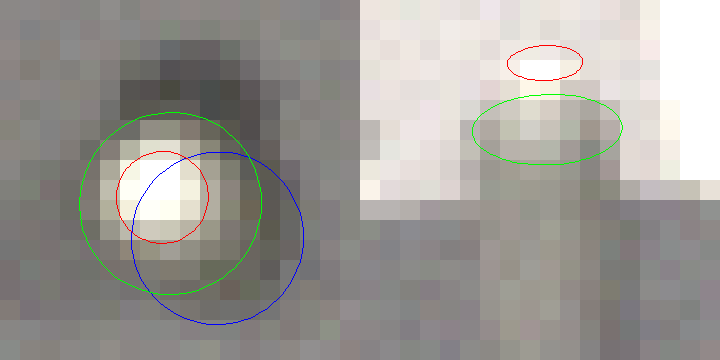

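```bash
cat >> meas.py <<'E'
def heldx(tag,kind,y,x0,zr=(0.1,0.2)):
    """lateral columns: left/right extents of ring in side image vs model"""
    ro,ri,h=(.032,.0125,.03) if kind=='mould' else (.03,.0115,.024)
    c=load('side',tag);hsv=cv2.cvtColor(c['frame'],cv2.COLOR_RGB2HSV).astype(int)
    H,S,V=hsv[...,0],hsv[...,1],hsv[...,2]
    m=((H>30)&(H<80)&(S>45)&(V>40)) if kind=='mould' else ((H>8)&(H<40)&(S>90)&(V>30))
    best=None
    def f(p):
        M=ringmask(c,p[0],y,p[1],ro,0.0001,h)>.5
        return M
    from itertools import product
    u=proj(c,[[x0,y,sum(zr)/2]])[0].astype(int);w=30
    sl=(slice(u[1]-w,u[1]+w),slice(u[0]-w,u[0]+w))
    mm=cv2.morphologyEx(m.astype(np.uint8),cv2.MORPH_OPEN,np.ones((3,3)))[sl]
    # fill by row hull: convex hull of mask
    n,lab,st,ce=cv2.connectedComponentsWithStats(mm)
    ys,xs=np.nonzero(mm)
    hull=cv2.convexHull(np.c_[xs,ys].astype(np.int32));F=np.zeros(mm.shape,np.uint8);cv2.fillConvexPoly(F,hull,1)
    g=lambda p:np.abs(ringmask(c,p[0],y,p[1],ro,.0001,h)[sl]-F).sum()
    z0=sum(zr)/2
    r=minimize(g,[x0,z0],method='Nelder-Mead',options=dict(initial_simplex=[[x0,z0],[x0+.01,z0],[x0,z0+.015]],xatol=2e-4,fatol=.1))
    return r.x.round(4),r.fun,F.sum(),mm.sum()
E
python3 -c "
from meas import *
print(heldx('4','mould',.0067,.519,(.15,.18)))"
```

```text
(array([0.517 , 0.1651]), np.float64(62.9375), np.uint64(417), np.uint64(228))
```

drive_tool:
  deltas:
    - {"slide": [-0.09,0.12,0.2],"delta_rot": [0,0,0],"hand": 0.3}
    - {"slide": [0,0,0.3],"delta_rot": [0,0,0],"hand": 0.3}
    - {"slide": [0,0,0.3],"delta_rot": [0,0,0],"hand": 0.3}
    - {"slide": [0,0,0],"delta_rot": [0,0,0],"hand": 0.3}
    - {"slide": [0,0,0],"delta_rot": [0,0,0],"hand": 0.3}

```text
time_s: 7.28
eef_pos: [0.5242, 0.0135, 0.1262]
eef_rot: [-0.0, 0.032, 1.0, 0.0]
wrist_force: [-0.5, -0.0, -2.4]
opening: 0.727
```

```bash
python3 -c "
from meas import *
state()
c=snap('side','5');d=snap('top','5')
f=lambda im,x,y,w:cv2.resize(cv2.convertScaleAbs(im[y-w:y+w,x-w:x+w,::-1],alpha=1.5),(400,400),interpolation=cv2.INTER_CUBIC)
cv2.imwrite('pics/g5.png',np.hstack([f(c['frame'],260,180,33),f(d['frame'],237,227,50)]))
o,R=state()
print(heldx('5','mould',o['eef_pos'][1],.522,(.11,.135)))
"
```

```text
t 7.28 pos [0.5242 0.0135 0.1262] F [-0.48 -0.04 -2.38] op 0.727 ty [ 0.063  0.998 -0.   ] tz [-2.e-04  0.e+00 -1.e+00] q [-0.2   0.19  1.82 -0.    1.13 -1.71]
t 7.38 pos [0.5246 0.0135 0.1268] F [ 0.04 -0.27 -2.43] op 0.725 ty [ 6.30e-02  9.98e-01 -1.00e-04] tz [ 1.1e-03 -2.0e-04 -1.0e+00] q [-0.2   0.19  1.82  0.    1.13 -1.71]
(array([0.5225, 0.1246]), np.float64(72.0), np.uint64(391), np.uint64(213))
```

View pics/g5.png

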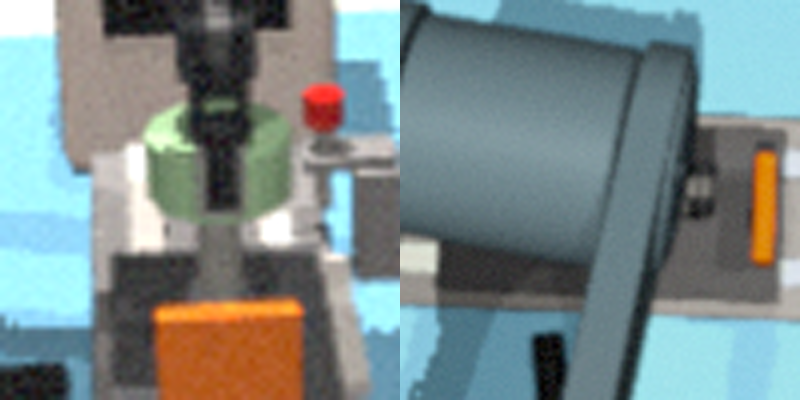

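drive_tool:
  deltas:
    - {"slide": [0,-0.015,0.1],"delta_rot": [0,0,0],"hand": 0.3}
    - {"slide": [0,0,0.08],"delta_rot": [0,0,0],"hand": 0.3}
    - {"slide": [0,0,0.08],"delta_rot": [0,0,0],"hand": 0.3}
    - {"slide": [0,0,0.04],"delta_rot": [0,0,0],"hand": 0.3}
    - {"slide": [0,0,0],"delta_rot": [0,0,0],"hand": 0.3}

```text
time_s: 8.0
eef_pos: [0.5239, 0.0129, 0.1111]
eef_rot: [-0.0, 0.032, 1.0, 0.0]
wrist_force: [0.5, -0.2, -2.5]
opening: 0.725
```

```bash
python3 -c "
from meas import *
state();o=ctrl.get_obs();print(o['torque'])"
```

```text
t 8.0 pos [0.5239 0.0129 0.1111] F [ 0.47 -0.18 -2.55] op 0.725 ty [6.30e-02 9.98e-01 1.00e-04] tz [-4.e-04  1.e-04 -1.e+00] q [-0.2   0.21  1.83  0.    1.1  -1.71]
[ 0.02505436 -0.02868952  0.06503908]
```

drive_tool:
  deltas:
    - {"slide": [0,0,0.05],"delta_rot": [0,0,0],"hand": 0.3}
    - {"slide": [0,0,0.06],"delta_rot": [0,0,0],"hand": 0.3}
    - {"slide": [0,0,0.06],"delta_rot": [0,0,0],"hand": 0.3}
    - {"slide": [0,0,0.06],"delta_rot": [0,0,0],"hand": 0.3}
    - {"slide": [0,0,0],"delta_rot": [0,0,0],"hand": 0.3}

```text
time_s: 8.62
eef_pos: [0.5238, 0.0129, 0.0994]
eef_rot: [-0.0, 0.032, 1.0, 0.0]
wrist_force: [0.5, 0.2, -2.8]
opening: 0.728
```

drive_tool:
  deltas:
    - {"slide": [0,0,0.15],"delta_rot": [0,0,0],"hand": 0.3}
    - {"slide": [0,0,0.2],"delta_rot": [0,0,0],"hand": 0.3}
    - {"slide": [0,0,0.2],"delta_rot": [0,0,0],"hand": 0.3}
    - {"slide": [0,0,0.2],"delta_rot": [0,0,0],"hand": 0.3}
    - {"slide": [0,0,0],"delta_rot": [0,0,0],"hand": 0.3}

```text
time_s: 9.25
eef_pos: [0.5231, 0.013, 0.061]
eef_rot: [-0.001, 0.032, 1.0, 0.0]
wrist_force: [0.7, 0.1, -2.0]
opening: 0.726
```

drive_tool:
  deltas:
    - {"slide": [0,0,0.08],"delta_rot": [0,0,0],"hand": 0.3}
    - {"slide": [0,0,0.08],"delta_rot": [0,0,0],"hand": 0.3}
    - {"slide": [0,0,0.04],"delta_rot": [0,0,0],"hand": 0.3}
    - {"slide": [0,0,0.03],"delta_rot": [0,0,0],"hand": 0.3}
    - {"slide": [0,0,0],"delta_rot": [0,0,0],"hand": 0.3}

```text
time_s: 9.88
eef_pos: [0.524, 0.0128, 0.0507]
eef_rot: [-0.0, 0.032, 1.0, 0.0]
wrist_force: [-0.3, 0.4, -2.9]
opening: 0.724
```

drive_tool:
  deltas:
    - {"slide": [0,0,0.03],"delta_rot": [0,0,0],"hand": 0.3}
    - {"slide": [0,0,0.03],"delta_rot": [0,0,0],"hand": 0.3}
    - {"slide": [0,0,0.02],"delta_rot": [0,0,0],"hand": 0.3}
    - {"slide": [0,0,0],"delta_rot": [0,0,0],"hand": 0.3}
    - {"slide": [0,0,0],"delta_rot": [0,0,0],"hand": 0.3}

```text
time_s: 10.5
eef_pos: [0.5241, 0.0128, 0.0468]
eef_rot: [-0.0, 0.032, 1.0, -0.0]
wrist_force: [-0.0, -0.0, -2.4]
opening: 0.724
```

drive_tool:
  deltas:
    - {"slide": [0,0,0.02],"delta_rot": [0,0,0],"hand": 0.3}
    - {"slide": [0,0,0],"delta_rot": [0,0,0],"hand": 0.3}
    - {"slide": [0,0,0.01],"delta_rot": [0,0,0],"hand": 0.3}
    - {"slide": [0,0,0],"delta_rot": [0,0,0],"hand": 0.3}
    - {"slide": [0,0,0],"delta_rot": [0,0,0],"hand": 0.3}

```text
time_s: 11.12
eef_pos: [0.5241, 0.0128, 0.0457]
eef_rot: [0.0, 0.031, 1.0, -0.0]
wrist_force: [-3.0, 0.7, 4.9]
opening: 0.725
```

```bash
python3 -c "
from meas import *
state()
c=snap('side','6')
f=lambda im,x,y,w:cv2.resize(cv2.convertScaleAbs(im[y-w:y+w,x-w:x+w,::-1],alpha=1.5),(500,500),interpolation=cv2.INTER_CUBIC)
cv2.imwrite('pics/g6.png',f(c['frame'],260,190,33))
state()
"
```

```text
t 11.12 pos [0.5241 0.0128 0.0457] F [-3.04  0.71  4.91] op 0.725 ty [ 6.29e-02  9.98e-01 -1.00e-04] tz [ 1.e-04 -1.e-04 -1.e+00] q [-0.2   0.32  1.86 -0.    0.96 -1.71]
t 11.18 pos [0.5241 0.0128 0.0456] F [-3.01  0.98  5.72] op 0.724 ty [ 6.29e-02  9.98e-01 -1.00e-04] tz [ 0.e+00 -1.e-04 -1.e+00] q [-0.2   0.32  1.86 -0.    0.96 -1.71]
```

View pics/g6.png

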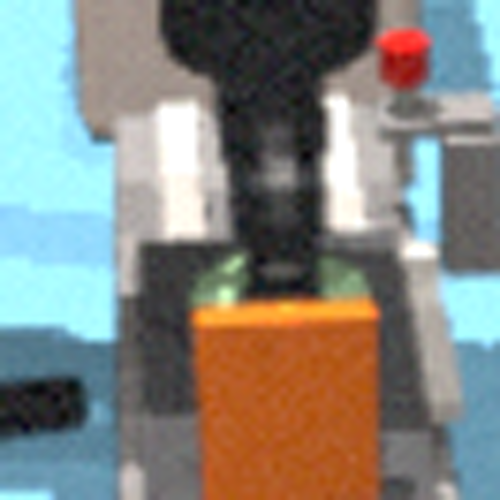

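drive_tool:
  deltas:
    - {"slide": [0,0,0],"delta_rot": [0,0,0],"hand": 1}
    - {"slide": [0,0,0],"delta_rot": [0,0,0],"hand": 1}
    - {"slide": [0,0,0],"delta_rot": [0,0,0],"hand": 1}
    - {"slide": [0,0,-0.1],"delta_rot": [0,0,0],"hand": 1}
    - {"slide": [0,0,-0.3],"delta_rot": [0,0,0],"hand": 1}

```text
time_s: 11.8
eef_pos: [0.5234, 0.013, 0.0653]
eef_rot: [-0.001, 0.032, 1.0, 0.0]
wrist_force: [0.4, -0.4, 1.0]
opening: 1.002
```

drive_tool:
  deltas:
    - {"slide": [0,0,-0.6],"delta_rot": [0,0,0],"hand": 1}
    - {"slide": [0,0,-0.9],"delta_rot": [0,0,0],"hand": 1}
    - {"slide": [-0.2,-0.6,-0.6],"delta_rot": [0,0,0],"hand": 1}
    - {"slide": [-0.3,-0.95,0],"delta_rot": [0,0,0],"hand": 1}
    - {"slide": [-0.35,-0.95,0],"delta_rot": [0,0,0],"hand": 1}

```text
time_s: 12.42
eef_pos: [0.5595, -0.1159, 0.1726]
eef_rot: [0.001, 0.031, 1.0, -0.001]
wrist_force: [0.5, 0.6, -0.4]
opening: 0.999
```

```bash
python3 -c "
from meas import *
goto([.62,-.2213,.1])
c=snap('side','7');d=snap('top','7')
f=lambda im,x,y,w:cv2.resize(cv2.convertScaleAbs(im[y-w:y+w,x-w:x+w,::-1],alpha=1.6),(400,400),interpolation=cv2.INTER_CUBIC)
cv2.imwrite('pics/g7.png',np.hstack([f(c['frame'],260,190,33),f(d['frame'],280,220,70)]))
"
```

```text
t 12.43 pos [ 0.5595 -0.1159  0.1726] F [ 0.47  0.57 -0.44] op 0.999 ty [ 0.062   0.9981 -0.001 ] tz [ 0.003  -0.0012 -1.    ] q [-0.41  0.23  1.67  0.    1.24 -1.92]
units [-1.333 -2.028  1.459] rz 0.0002
```

View pics/g7.png

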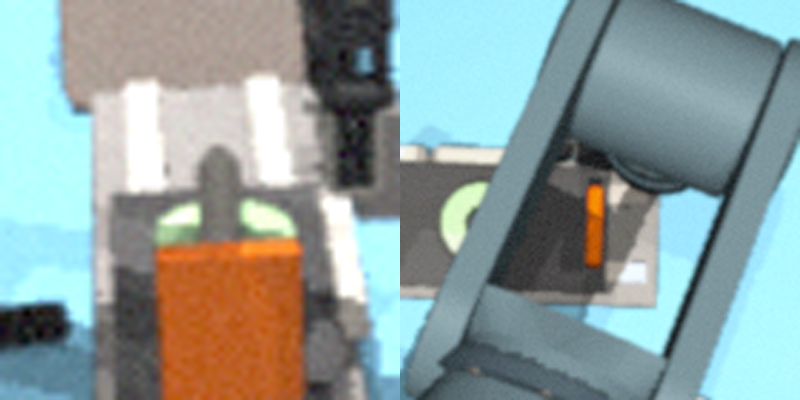

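```bash
python3 -c "
from meas import *
print(heldx('0','collar',-.2213,.619,(-.01,.01)))
for n in ('top','side'):
  c=load(n,'0');K=14
  u=proj(c,[[.619,-.2213,.012]])[0].astype(int);w=17
  im=cv2.resize(cv2.convertScaleAbs(c['frame'][u[1]-w:u[1]+w,u[0]-w:u[0]+w,::-1],alpha=1.8),None,fx=K,fy=K,interpolation=cv2.INTER_NEAREST)
  a=np.linspace(0,2*np.pi,80)
  for r,z in((.03,0),(.03,.024),(.0115,.024)):
    q=((proj(c,np.c_[.619+r*np.cos(a),-.2213+r*np.sin(a),0*a+z])-u+w+.5)*K).astype(int);cv2.polylines(im,[q],True,(0,0,255),1)
  cv2.imwrite('pics/col_%s.png'%n,im)
a=cv2.imread('pics/col_top.png');b=cv2.imread('pics/col_side.png');cv2.imwrite('pics/col.png',cv2.resize(np.hstack([a,b]),(800,400)))
"
```

```text
(array([0.6188, 0.0011]), np.float64(81.9375), np.uint64(447), np.uint64(444))
```

View pics/col.png

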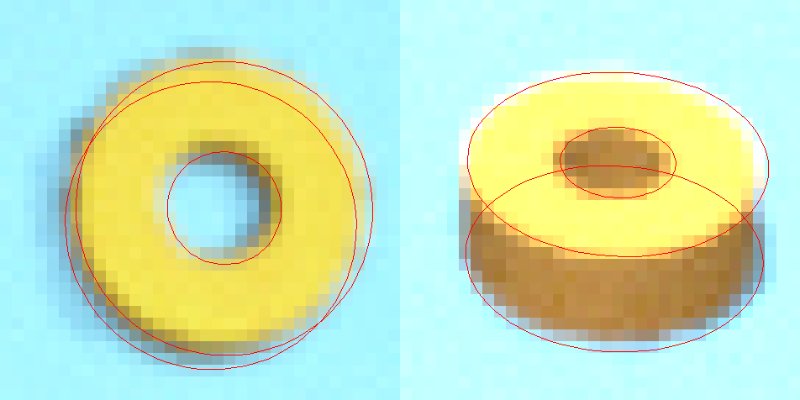

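drive_tool:
  deltas:
    - {"slide": [-0.45,-0.7,0],"delta_rot": [0,0,0],"hand": 1}
    - {"slide": [-0.45,-0.7,0.4],"delta_rot": [0,0,0],"hand": 1}
    - {"slide": [-0.4,-0.6,0.6],"delta_rot": [0,0,0],"hand": 1}
    - {"slide": [0,0,0.4],"delta_rot": [0,0,0],"hand": 1}
    - {"slide": [0,0,0],"delta_rot": [0,0,0],"hand": 1}

```text
time_s: 13.15
eef_pos: [0.6155, -0.2168, 0.0984]
eef_rot: [-0.002, 0.031, 1.0, 0.001]
wrist_force: [0.2, 0.1, 0.7]
opening: 0.993
```

drive_tool:
  deltas:
    - {"slide": [0,0,0.3],"delta_rot": [0,0,0],"hand": 1}
    - {"slide": [0,0,0.2],"delta_rot": [0,0,0],"hand": 1}
    - {"slide": [0,0,0],"delta_rot": [0,0,0],"hand": 1}
    - {"slide": [0,0,0],"delta_rot": [0,0,0],"hand": 1}
    - {"slide": [0,0,0],"delta_rot": [0,0,0],"hand": 1}

```text
time_s: 13.78
eef_pos: [0.6176, -0.2187, 0.0759]
eef_rot: [0.0, 0.032, 1.0, -0.0]
wrist_force: [-0.1, -0.5, -0.7]
opening: 1.001
```

```bash
python3 -c "
from meas import *
goto([.6188,-.2198,.001])
"
```

```text
t 13.78 pos [ 0.6176 -0.2187  0.0759] F [-0.08 -0.49 -0.71] op 1.001 ty [ 6.30e-02  9.98e-01 -5.00e-04] tz [ 9.e-04 -5.e-04 -1.e+00] q [-0.52  0.52  1.5   0.    1.12 -2.03]
units [-0.024 -0.02   1.499] rz -0.0001
```

drive_tool:
  deltas:
    - {"slide": [-0.02,-0.02,0.5],"delta_rot": [0,0,0],"hand": 1}
    - {"slide": [0,0,0.5],"delta_rot": [0,0,0],"hand": 1}
    - {"slide": [0,0,0.3],"delta_rot": [0,0,0],"hand": 1}
    - {"slide": [0,0,0.18],"delta_rot": [0,0,0],"hand": 1}
    - {"slide": [0,0,0],"delta_rot": [0,0,0],"hand": 1}

```text
time_s: 14.4
eef_pos: [0.618, -0.2195, 0.001]
eef_rot: [-0.0, 0.032, 1.0, 0.0]
wrist_force: [-0.1, -0.1, -1.0]
opening: 0.999
```

drive_tool:
  deltas:
    - {"slide": [0,0,0],"delta_rot": [0,0,0],"hand": 0.3}
    - {"slide": [0,0,0],"delta_rot": [0,0,0],"hand": 0.3}
    - {"slide": [0,0,0],"delta_rot": [0,0,0],"hand": 0.3}
    - {"slide": [0,0,0],"delta_rot": [0,0,0],"hand": 0.3}
    - {"slide": [0,0,0],"delta_rot": [0,0,0],"hand": 0.3}

```text
time_s: 15.02
eef_pos: [0.6192, -0.2202, 0.0031]
eef_rot: [0.001, 0.032, 1.0, -0.001]
wrist_force: [-0.8, -0.1, 4.5]
opening: 0.676
```

drive_tool:
  deltas:
    - {"slide": [0,0,-0.2],"delta_rot": [0,0,0],"hand": 0.3}
    - {"slide": [0,0,-0.8],"delta_rot": [0,0,0],"hand": 0.3}
    - {"slide": [0,0,-1],"delta_rot": [0,0,0],"hand": 0.3}
    - {"slide": [0,0,-1],"delta_rot": [0,0,0],"hand": 0.3}
    - {"slide": [0,0,-0.3],"delta_rot": [0,0,0],"hand": 0.3}

```text
time_s: 15.65
eef_pos: [0.6199, -0.2205, 0.1706]
eef_rot: [0.003, 0.031, 0.999, -0.002]
wrist_force: [0.8, -0.5, -3.7]
opening: 0.68
```

```bash
python3 -c "
from meas import *
goto([.5241,.0128,.165])
"
```

```text
t 15.65 pos [ 0.6199 -0.2205  0.1706] F [ 0.77 -0.49 -3.7 ] op 0.68 ty [ 0.063   0.998  -0.0029] tz [ 0.0059 -0.0033 -1.    ] q [-0.52  0.41  1.44  0.    1.28 -2.03]
units [2.207 4.536 0.086] rz -0.0001
```

drive_tool:
  deltas:
    - {"slide": [0.25,0.5,0],"delta_rot": [0,0,0],"hand": 0.3}
    - {"slide": [0.4,0.85,0],"delta_rot": [0,0,0],"hand": 0.3}
    - {"slide": [0.4,0.85,0],"delta_rot": [0,0,0],"hand": 0.3}
    - {"slide": [0.4,0.85,0],"delta_rot": [0,0,0],"hand": 0.3}
    - {"slide": [0.4,0.8,0],"delta_rot": [0,0,0],"hand": 0.3}

```text
time_s: 16.27
eef_pos: [0.5359, -0.0199, 0.1643]
eef_rot: [-0.002, 0.032, 1.0, 0.0]
wrist_force: [0.9, 0.4, -3.0]
opening: 0.679
```

drive_tool:
  deltas:
    - {"slide": [0.25,0.5,0],"delta_rot": [0,0,0],"hand": 0.3}
    - {"slide": [0.1,0.18,0],"delta_rot": [0,0,0],"hand": 0.3}
    - {"slide": [0,0,0],"delta_rot": [0,0,0],"hand": 0.3}
    - {"slide": [0,0,0],"delta_rot": [0,0,0],"hand": 0.3}
    - {"slide": [0,0,0],"delta_rot": [0,0,0],"hand": 0.3}

```text
time_s: 16.9
eef_pos: [0.523, 0.0125, 0.1662]
eef_rot: [-0.0, 0.032, 0.999, -0.0]
wrist_force: [-1.4, 0.0, -3.8]
opening: 0.679
```

```bash
python3 -c "
from meas import *
goto([.5241,.0128,.165])
"
```

```text
t 16.9 pos [0.523  0.0125 0.1662] F [-1.36  0.02 -3.78] op 0.679 ty [ 6.430e-02  9.979e-01 -2.000e-04] tz [-0.e+00 -2.e-04 -1.e+00] q [-0.2   0.14  1.8  -0.    1.21 -1.71]
units [-0.022  0.008  0.023] rz -0.0005
```

Lower to just above the post, then look.

drive_tool:
  deltas:
    - {"slide": [-0.01,0,0.2],"delta_rot": [0,0,0],"hand": 0.3}
    - {"slide": [0,0,0.3],"delta_rot": [0,0,0],"hand": 0.3}
    - {"slide": [0,0,0.3],"delta_rot": [0,0,0],"hand": 0.3}
    - {"slide": [0,0,0],"delta_rot": [0,0,0],"hand": 0.3}
    - {"slide": [0,0,0],"delta_rot": [0,0,0],"hand": 0.3}

```text
time_s: 17.52
eef_pos: [0.5232, 0.0134, 0.1262]
eef_rot: [-0.0, 0.031, 1.0, 0.0]
wrist_force: [0.5, -0.9, -2.9]
opening: 0.679
```

```bash
python3 -c "
from meas import *
o,R=state()
c=snap('side','8')
f=lambda im,x,y,w:cv2.resize(cv2.convertScaleAbs(im[y-w:y+w,x-w:x+w,::-1],alpha=1.8),(560,560),interpolation=cv2.INTER_CUBIC)
cv2.imwrite('pics/g8.png',f(c['frame'],260,180,28))
print(heldx('8','collar',o['eef_pos'][1],.522,(.11,.135)))
"
```

```text
t 17.52 pos [0.5232 0.0134 0.1262] F [ 0.47 -0.91 -2.92] op 0.679 ty [0.0629 0.998  0.    ] tz [-1.e-04  1.e-04 -1.e+00] q [-0.2   0.19  1.83  0.    1.13 -1.71]
(array([0.5232, 0.1034]), np.float64(580.5625), np.uint64(957), np.uint64(451))
```

View pics/g8.png

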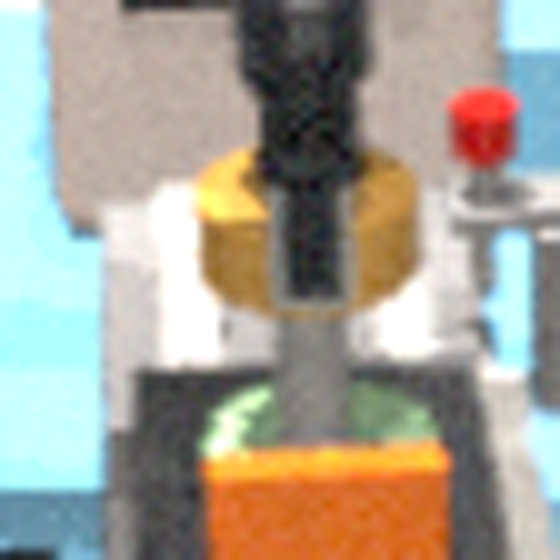

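```bash
python3 - <<'E'
from meas import *
c=load('side','8');fr=c['frame'].astype(int)
hsv=cv2.cvtColor(c['frame'],cv2.COLOR_RGB2HSV).astype(int)
m=((hsv[...,0]>8)&(hsv[...,0]<40)&(hsv[...,1]>90)&(hsv[...,2]>30)).astype(np.uint8)
m[184:]=0;m=m[:, :]
ys,xs=np.nonzero(m[160:184,240:285]);print(xs.min()+240,xs.max()+240,ys.min()+160,ys.max()+160)
hull=cv2.convexHull(np.c_[xs+240,ys+160].astype(np.int32));F=np.zeros(m.shape,np.uint8);cv2.fillConvexPoly(F,hull,1)
y=.0134
g=lambda p:np.abs(ringmask(c,p[0],y,p[1],.03,.0001,.024)[150:200,230:300]-F[150:200,230:300]).sum()
r=minimize(g,[.523,.123],method='Nelder-Mead',options=dict(initial_simplex=[[.523,.123],[.53,.123],[.523,.133]],xatol=1e-4,fatol=.05));print(r.x,r.fun,F.sum())
# collar edges subpixel via saturation at rows
S=hsv[...,1]
for v in range(172,178): print(v,S[v,246:278].tolist())
s=load('side','0')['frame'].sum(2).astype(int)
for v in range(187,195): print(v,s[v,252:276].tolist())
for x in (.521,.5225,.524): print(x,[[proj(s_,[[x+dx,.0125,z]])[0].round(2).tolist() for dx in(-.01,.01)] for s_ in [c] for z in(.085,)])
E
```

```text
252 273 167 183
[0.52240244 0.12395497] 43.875 333
172 [14, 8, 14, 13, 18, 78, 161, 163, 164, 164, 165, 159, 122, 10, 20, 9, 47, 9, 45, 16, 33, 112, 142, 159, 157, 154, 164, 98, 18, 10, 2, 13]
173 [8, 12, 16, 15, 20, 60, 157, 169, 166, 164, 162, 162, 137, 24, 20, 10, 19, 64, 43, 33, 26, 103, 160, 151, 165, 164, 156, 76, 25, 14, 11, 9]
174 [16, 14, 17, 11, 15, 33, 121, 159, 161, 176, 161, 150, 107, 14, 6, 19, 43, 31, 62, 12, 44, 105, 156, 163, 170, 158, 161, 87, 22, 12, 11, 9]
175 [13, 14, 14, 14, 16, 36, 117, 163, 171, 163, 164, 148, 120, 27, 23, 9, 15, 78, 99, 39, 45, 103, 172, 156, 155, 166, 149, 78, 28, 13, 12, 15]
176 [13, 16, 14, 15, 19, 36, 112, 178, 165, 166, 167, 170, 113, 13, 5, 55, 68, 51, 9, 17, 17, 76, 156, 156, 150, 168, 149, 79, 24, 15, 10, 10]
177 [11, 17, 19, 23, 29, 42, 114, 164, 139, 158, 146, 157, 115, 24, 14, 69, 44, 81, 18, 25, 28, 74, 152, 159, 168, 180, 139, 92, 32, 12, 16, 14]
187 [531, 509, 404, 368, 362, 366, 356, 308, 252, 256, 254, 251, 239, 209, 226, 285, 321, 320, 319, 374, 387, 386, 366, 313]
188 [394, 379, 302, 301, 292, 262, 258, 257, 248, 254, 243, 2
[... 249 characters left out ...]
251, 242, 221, 209, 204, 225, 232, 235, 226, 233, 217, 225, 231]
191 [229, 223, 228, 223, 230, 227, 233, 229, 251, 241, 259, 255, 238, 225, 202, 199, 226, 225, 228, 232, 225, 232, 219, 228]
192 [224, 225, 224, 223, 215, 217, 224, 231, 248, 259, 252, 253, 233, 218, 202, 204, 231, 234, 227, 231, 234, 224, 239, 231]
193 [231, 223, 228, 228, 221, 223, 222, 224, 245, 255, 251, 260, 241, 212, 195, 204, 220, 222, 214, 231, 222, 221, 229, 230]
194 [220, 232, 228, 223, 215, 230, 227, 225, 238, 251, 254, 246, 240, 217, 192, 197, 215, 212, 228, 232, 227, 224, 219, 220]
0.521 [[[258.88, 191.54], [266.27, 190.94]]]
0.5225 [[[259.44, 191.49], [266.82, 190.89]]]
0.524 [[[259.99, 191.45], [267.37, 190.85]]]
```

drive_tool:
  deltas:
    - {"slide": [-0.026,-0.012,0.04],"delta_rot": [0,0,0],"hand": 0.3}
    - {"slide": [0,0,0.08],"delta_rot": [0,0,0],"hand": 0.3}
    - {"slide": [0,0,0.08],"delta_rot": [0,0,0],"hand": 0.3}
    - {"slide": [0,0,0.06],"delta_rot": [0,0,0],"hand": 0.3}
    - {"slide": [0,0,0],"delta_rot": [0,0,0],"hand": 0.3}

```text
time_s: 18.2
eef_pos: [0.5241, 0.0128, 0.1129]
eef_rot: [-0.0, 0.032, 1.0, 0.0]
wrist_force: [-0.2, -0.4, -3.0]
opening: 0.681
```

drive_tool:
  deltas:
    - {"slide": [0,0,0.04],"delta_rot": [0,0,0],"hand": 0.3}
    - {"slide": [0,0,0.04],"delta_rot": [0,0,0],"hand": 0.3}
    - {"slide": [0,0,0.03],"delta_rot": [0,0,0],"hand": 0.3}
    - {"slide": [0,0,0],"delta_rot": [0,0,0],"hand": 0.3}
    - {"slide": [0,0,0],"delta_rot": [0,0,0],"hand": 0.3}

```text
time_s: 18.82
eef_pos: [0.5244, 0.0127, 0.1078]
eef_rot: [0.0, 0.032, 1.0, -0.0]
wrist_force: [0.6, -0.8, -2.6]
opening: 0.683
```

drive_tool:
  deltas:
    - {"slide": [0,0,0.04],"delta_rot": [0,0,0],"hand": 0.3}
    - {"slide": [0,0,0.04],"delta_rot": [0,0,0],"hand": 0.3}
    - {"slide": [0,0,0.04],"delta_rot": [0,0,0],"hand": 0.3}
    - {"slide": [0,0,0.04],"delta_rot": [0,0,0],"hand": 0.3}
    - {"slide": [0,0,0],"delta_rot": [0,0,0],"hand": 0.3}

```text
time_s: 19.45
eef_pos: [0.5242, 0.0128, 0.0995]
eef_rot: [-0.0, 0.031, 1.0, 0.0]
wrist_force: [-0.2, -0.4, -3.0]
opening: 0.678
```

drive_tool:
  deltas:
    - {"slide": [0,0,0.1],"delta_rot": [0,0,0],"hand": 0.3}
    - {"slide": [0,0,0.1],"delta_rot": [0,0,0],"hand": 0.3}
    - {"slide": [0,0,0.1],"delta_rot": [0,0,0],"hand": 0.3}
    - {"slide": [0,0,0.08],"delta_rot": [0,0,0],"hand": 0.3}
    - {"slide": [0,0,0],"delta_rot": [0,0,0],"hand": 0.3}

```text
time_s: 20.08
eef_pos: [0.5241, 0.0128, 0.0803]
eef_rot: [-0.0, 0.032, 1.0, 0.0]
wrist_force: [0.5, 0.0, -2.6]
opening: 0.679
```

drive_tool:
  deltas:
    - {"slide": [0,0,0.02],"delta_rot": [0,0,0],"hand": 0.3}
    - {"slide": [0,0,0.02],"delta_rot": [0,0,0],"hand": 0.3}
    - {"slide": [0,0,0.02],"delta_rot": [0,0,0],"hand": 0.3}
    - {"slide": [0,0,0],"delta_rot": [0,0,0],"hand": 0.3}
    - {"slide": [0,0,0],"delta_rot": [0,0,0],"hand": 0.3}

```text
time_s: 20.7
eef_pos: [0.5244, 0.0127, 0.0778]
eef_rot: [0.0, 0.032, 1.0, -0.0]
wrist_force: [0.2, 0.6, -3.6]
opening: 0.676
```

drive_tool:
  deltas:
    - {"slide": [0,0,0.02],"delta_rot": [0,0,0],"hand": 0.3}
    - {"slide": [0,0,0.02],"delta_rot": [0,0,0],"hand": 0.3}
    - {"slide": [0,0,0],"delta_rot": [0,0,0],"hand": 0.3}
    - {"slide": [0,0,0],"delta_rot": [0,0,0],"hand": 0.3}
    - {"slide": [0,0,0],"delta_rot": [0,0,0],"hand": 0.3}

```text
time_s: 21.32
eef_pos: [0.5244, 0.0127, 0.0761]
eef_rot: [0.0, 0.031, 1.0, -0.0]
wrist_force: [-3.6, 0.1, 1.8]
opening: 0.679
```

drive_tool:
  deltas:
    - {"slide": [0,0,0.01],"delta_rot": [0,0,0],"hand": 0.3}
    - {"slide": [0,0,0],"delta_rot": [0,0,0],"hand": 0.3}
    - {"slide": [0,0,0],"delta_rot": [0,0,0],"hand": 1}
    - {"slide": [0,0,0],"delta_rot": [0,0,0],"hand": 1}
    - {"slide": [0,0,0],"delta_rot": [0,0,0],"hand": 1}

```text
time_s: 21.95
eef_pos: [0.5245, 0.0127, 0.0752]
eef_rot: [0.0, 0.032, 1.0, -0.0]
wrist_force: [-0.4, -0.4, 0.1]
opening: 1.001
```

drive_tool:
  deltas:
    - {"slide": [0,0,-0.1],"delta_rot": [0,0,0],"hand": 1}
    - {"slide": [0,0,-0.4],"delta_rot": [0,0,0],"hand": 1}
    - {"slide": [0,0,-0.8],"delta_rot": [0,0,0],"hand": 1}
    - {"slide": [0,-0.5,-0.6],"delta_rot": [0,0,0],"hand": 0.6}
    - {"slide": [0,-0.8,0],"delta_rot": [0,0,0],"hand": 0.45}

```text
time_s: 22.58
eef_pos: [0.5224, -0.0526, 0.1739]
eef_rot: [0.003, 0.03, 1.0, -0.001]
wrist_force: [-0.4, -1.0, 0.3]
opening: 0.606
```

```bash
python3 -c "
from meas import *
goto([.518,-.0772,.15])
c=snap('side','9');d=snap('top','9')
f=lambda im,x,y,w:cv2.resize(cv2.convertScaleAbs(im[y-w:y+w,x-w:x+w,::-1],alpha=1.6),(400,400),interpolation=cv2.INTER_CUBIC)
cv2.imwrite('pics/g9.png',np.hstack([f(c['frame'],260,190,33),f(d['frame'],260,220,50)]))
"
```

```text
t 22.57 pos [ 0.5224 -0.0526  0.1739] F [-0.37 -0.96  0.29] op 0.606 ty [ 0.0606  0.9982 -0.0015] tz [ 0.0063 -0.0019 -1.    ] q [-0.33  0.13  1.79  0.    1.22 -1.84]
units [ 0.061 -0.495  0.478] rz 0.0007
```

View pics/g9.png

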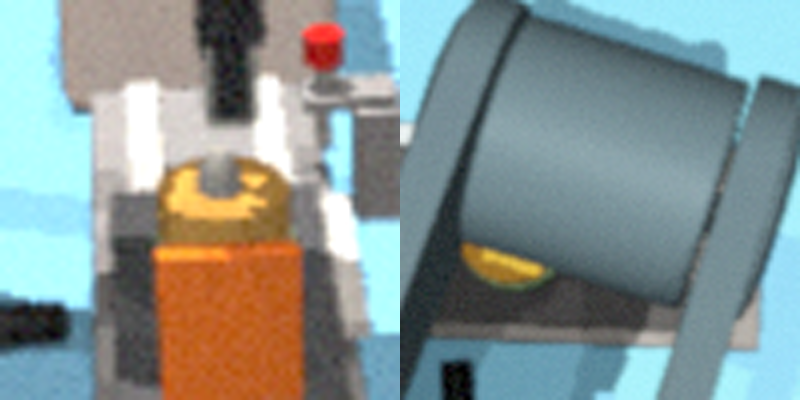

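drive_tool:
  deltas:
    - {"slide": [0.06,-0.49,0],"delta_rot": [0,0,0],"hand": 0.45}
    - {"slide": [0,0,0],"delta_rot": [0,0,0],"hand": 0.45}
    - {"slide": [0,0,0.3],"delta_rot": [0,0,0],"hand": 0.45}
    - {"slide": [0,0,0.2],"delta_rot": [0,0,0],"hand": 0.45}
    - {"slide": [0,0,0],"delta_rot": [0,0,0],"hand": 0.45}

```text
time_s: 23.3
eef_pos: [0.5147, -0.0754, 0.1435]
eef_rot: [-0.002, 0.031, 1.0, 0.001]
wrist_force: [0.5, 0.7, -0.6]
opening: 0.451
```

```bash
python3 -c "
from meas import *
c=snap('side','10')
f=lambda im,x,y,w:cv2.resize(cv2.convertScaleAbs(im[y-w:y+w,x-w:x+w,::-1],alpha=1.6),(500,500),interpolation=cv2.INTER_CUBIC)
cv2.imwrite('pics/g10.png',f(c['frame'],260,190,33))
goto([.5178,-.077,.09])
"
```

```text
t 23.35 pos [ 0.5152 -0.0757  0.1443] F [0.93 0.01 1.67] op 0.451 ty [6.230e-02 9.981e-01 7.000e-04] tz [-1.8e-03  8.0e-04 -1.0e+00] q [-0.37  0.16  1.82  0.    1.16 -1.88]
units [-0.055 -0.024  1.087] rz 0.0002
```

View pics/g10.png

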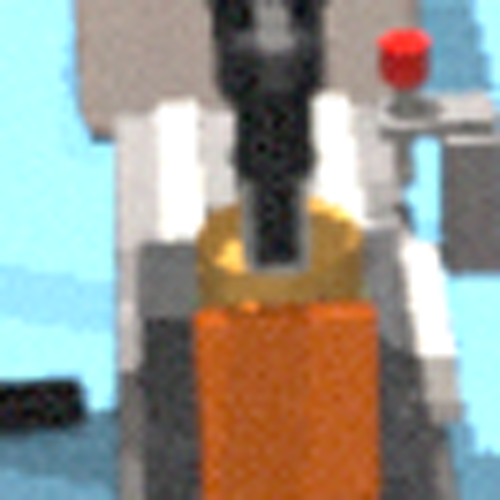

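drive_tool:
  deltas:
    - {"slide": [-0.05,-0.02,0.3],"delta_rot": [0,0,0],"hand": 0.45}
    - {"slide": [0,0,0.4],"delta_rot": [0,0,0],"hand": 0.45}
    - {"slide": [0,0,0.35],"delta_rot": [0,0,0],"hand": 0.45}
    - {"slide": [0,0,0],"delta_rot": [0,0,0],"hand": 0.45}
    - {"slide": [0,0,0],"delta_rot": [0,0,0],"hand": 0.45}

```text
time_s: 23.98
eef_pos: [0.5185, -0.0777, 0.0931]
eef_rot: [0.0, 0.032, 1.0, -0.0]
wrist_force: [-0.2, -0.2, -0.3]
opening: 0.453
```

drive_tool:
  deltas:
    - {"slide": [0,0,0],"delta_rot": [0,0,0],"hand": 0.3}
    - {"slide": [0,0,0],"delta_rot": [0,0,0],"hand": 0.2}
    - {"slide": [0,0,0],"delta_rot": [0,0,0],"hand": 0.0}
    - {"slide": [0,0,0],"delta_rot": [0,0,0],"hand": 0.0}
    - {"slide": [0,0,0],"delta_rot": [0,0,0],"hand": 0.0}

```text
time_s: 24.6
eef_pos: [0.5186, -0.0777, 0.0935]
eef_rot: [0.0, 0.032, 1.0, -0.0]
wrist_force: [-1.7, 0.6, 6.8]
opening: 0.126
```

```bash
python3 -c "
from meas import *
state()
c=snap('side','11')
f=lambda im,x,y,w:cv2.resize(cv2.convertScaleAbs(im[y-w:y+w,x-w:x+w,::-1],alpha=1.6),(500,500),interpolation=cv2.INTER_CUBIC)
cv2.imwrite('pics/g11.png',f(c['frame'],260,190,33))
"
```

```text
t 24.6 pos [ 0.5186 -0.0777  0.0935] F [-1.73  0.55  6.82] op 0.126 ty [ 6.31e-02  9.98e-01 -3.00e-04] tz [ 1.e-03 -4.e-04 -1.e+00] q [-0.38  0.24  1.84  0.    1.06 -1.88]
```

View pics/g11.png

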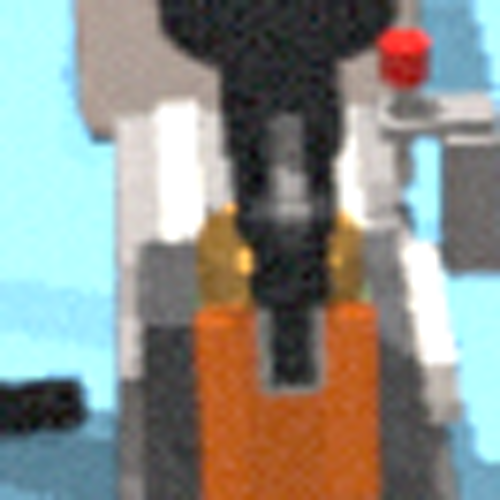

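drive_tool:
  deltas:
    - {"slide": [0,0.1,0],"delta_rot": [0,0,0],"hand": 0}
    - {"slide": [0,0.2,0],"delta_rot": [0,0,0],"hand": 0}
    - {"slide": [0,0.2,0],"delta_rot": [0,0,0],"hand": 0}
    - {"slide": [0,0.1,0],"delta_rot": [0,0,0],"hand": 0}
    - {"slide": [0,0,0],"delta_rot": [0,0,0],"hand": 0}

```text
time_s: 25.28
eef_pos: [0.5206, -0.0473, 0.0935]
eef_rot: [0.001, 0.031, 1.0, 0.0]
wrist_force: [-0.2, 1.5, 5.3]
opening: 0.127
```

drive_tool:
  deltas:
    - {"slide": [0,0.05,0],"delta_rot": [0,0,0],"hand": 0}
    - {"slide": [0,0.05,0],"delta_rot": [0,0,0],"hand": 0}
    - {"slide": [0,0.05,0],"delta_rot": [0,0,0],"hand": 0}
    - {"slide": [0,0.05,0],"delta_rot": [0,0,0],"hand": 0}
    - {"slide": [0,0,0],"delta_rot": [0,0,0],"hand": 0}

```text
time_s: 25.9
eef_pos: [0.5212, -0.0378, 0.0935]
eef_rot: [0.001, 0.031, 1.0, -0.0]
wrist_force: [-1.7, 0.1, 5.1]
opening: 0.129
```

```bash
cat > look.py <<'E'
import sys
from meas import *
t=sys.argv[1]
o,R=state()
u=np.array([.063,.998]);print('travel',((o['eef_pos'][:2]-[.5186,-.0777])@u).round(4),'Falong',round(float(o['wrist_force'][:2]@u),2))
if len(sys.argv)>2:
    c=snap('side',t);fr=c['frame'].astype(int)
    m=(fr[...,0]>1.8*fr[...,1])&(fr[...,0]>1.8*fr[...,2])&(fr[...,0]>60)
    w=fr[155:180,270:295];mm=m[155:180,270:295];ys,xs=np.nonzero(mm)
    k=(fr[...,0]-(fr[...,1]+fr[...,2])/2)[155:180,270:295].clip(0);k[k<25]=0
    print('knob',len(ys),'mean row',round((k.sum(1)@np.arange(155,180))/k.sum(),2))
    f=lambda im,x,y,w:cv2.resize(cv2.convertScaleAbs(im[y-w:y+w,x-w:x+w,::-1],alpha=1.6),(500,500),interpolation=cv2.INTER_CUBIC)
    cv2.imwrite('pics/l%s.png'%t,f(c['frame'],270,180,33))
E
python3 look.py 12 p
python3 -c "
from h import *
for t in ('0','8','10','11'):
    fr=load('side',t)['frame'].astype(int);k=(fr[...,0]-(fr[...,1]+fr[...,2])/2)[155:180,270:295].clip(0);k[k<25]=0;print(t,(k.sum(1)@np.arange(155,180))/k.sum())
"
```

```text
t 25.9 pos [ 0.5212 -0.0378  0.0935] F [-1.69  0.09  5.09] op 0.129 ty [ 6.30e-02  9.98e-01 -5.00e-04] tz [ 1.2e-03 -6.0e-04 -1.0e+00] q [-0.3   0.24  1.85 -0.    1.06 -1.81]
travel 0.04 Falong -0.02
knob 43 mean row 164.61
0 163.57219941348973
8 166.11837136759152
10 163.5353376710792
11 163.5047149122807
```

View pics/l12.png

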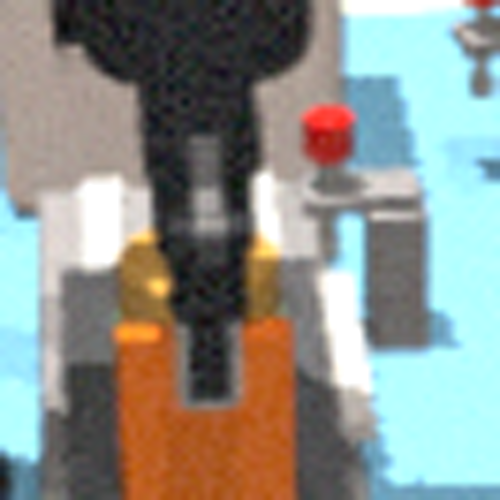

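```bash
sed -i 's/155:180,270:295/150:175,276:287/; s/\[155:180,270:295\].clip(0)/[150:175,276:287].clip(0)/; s/np.arange(155,180)/np.arange(150,175)/' look.py; python3 -c "
from h import *
for t in ('0','10','11','12'):
    fr=load('side',t)['frame'].astype(int);k=(fr[...,0]-(fr[...,1]+fr[...,2])/2)[150:175,276:287].clip(0);k[k<25]=0;print(t,(k.sum(1)@np.arange(150,175))/k.sum())
"; grep -n 150: look.py
```

```text
0 163.57219941348973
10 163.5353376710792
11 163.5047149122807
12 163.547931382442
9:    w=fr[150:175,276:287];mm=m[155:180,270:295];ys,xs=np.nonzero(mm)
10:    k=(fr[...,0]-(fr[...,1]+fr[...,2])/2)[150:175,276:287].clip(0);k[k<25]=0
```

drive_tool:
  deltas:
    - {"slide": [0,0.05,0],"delta_rot": [0,0,0],"hand": 0}
    - {"slide": [0,0.05,0],"delta_rot": [0,0,0],"hand": 0}
    - {"slide": [0,0,0],"delta_rot": [0,0,0],"hand": 0}
    - {"slide": [0,0,0],"delta_rot": [0,0,0],"hand": 0}
    - {"slide": [0,0,0],"delta_rot": [0,0,0],"hand": 0}

```text
time_s: 26.58
eef_pos: [0.5215, -0.0328, 0.0935]
eef_rot: [0.001, 0.032, 1.0, -0.0]
wrist_force: [-0.5, 1.0, 5.6]
opening: 0.128
```

drive_tool:
  deltas:
    - {"slide": [0,0.05,0],"delta_rot": [0,0,0],"hand": 0}
    - {"slide": [0,0.05,0],"delta_rot": [0,0,0],"hand": 0}
    - {"slide": [0,0,0],"delta_rot": [0,0,0],"hand": 0}
    - {"slide": [0,0,0],"delta_rot": [0,0,0],"hand": 0}
    - {"slide": [0,0,0],"delta_rot": [0,0,0],"hand": 0}

```text
time_s: 27.2
eef_pos: [0.5219, -0.0279, 0.0935]
eef_rot: [0.001, 0.032, 1.0, -0.0]
wrist_force: [-0.8, 0.7, 5.2]
opening: 0.132
```

```bash
sed -i "s/w=fr.*ys,xs=np.nonzero(mm)/ys=[]/; s/\[155:180,270:295\]/[150:175,276:287]/" look.py; python3 look.py 13 p
```

```text
t 27.2 pos [ 0.5219 -0.0279  0.0935] F [-0.79  0.68  5.2 ] op 0.132 ty [ 6.31e-02  9.98e-01 -4.00e-04] tz [ 1.2e-03 -4.0e-04 -1.0e+00] q [-0.28  0.24  1.85 -0.    1.06 -1.79]
travel 0.0499 Falong 0.63
knob 0 mean row 163.55
```

drive_tool:
  deltas:
    - {"slide": [0,0.05,0],"delta_rot": [0,0,0],"hand": 0}
    - {"slide": [0,0.05,0],"delta_rot": [0,0,0],"hand": 0}
    - {"slide": [0,0,0],"delta_rot": [0,0,0],"hand": 0}
    - {"slide": [0,0,0],"delta_rot": [0,0,0],"hand": 0}
    - {"slide": [0,0,0],"delta_rot": [0,0,0],"hand": 0}

```text
time_s: 27.88
eef_pos: [0.5222, -0.0237, 0.0935]
eef_rot: [0.001, 0.032, 1.0, -0.001]
wrist_force: [-1.9, -3.8, 5.1]
opening: 0.129
```

drive_tool:
  deltas:
    - {"slide": [0,0.05,0],"delta_rot": [0,0,0],"hand": 0}
    - {"slide": [0,0.05,0],"delta_rot": [0,0,0],"hand": 0}
    - {"slide": [0,0,0],"delta_rot": [0,0,0],"hand": 0}
    - {"slide": [0,0,0],"delta_rot": [0,0,0],"hand": 0}
    - {"slide": [0,0,0],"delta_rot": [0,0,0],"hand": 0}

```text
time_s: 28.5
eef_pos: [0.5225, -0.0187, 0.0935]
eef_rot: [0.001, 0.032, 1.0, -0.001]
wrist_force: [-1.7, -4.1, 5.6]
opening: 0.125
```

```bash
python3 look.py 14 p
```

```text
t 28.5 pos [ 0.5225 -0.0187  0.0935] F [-1.73 -4.08  5.59] op 0.125 ty [ 0.0631  0.998  -0.0017] tz [ 0.0011 -0.0017 -1.    ] q [-0.26  0.24  1.85 -0.    1.06 -1.77]
travel 0.0591 Falong -4.18
knob 0 mean row 162.78
```

drive_tool:
  deltas:
    - {"slide": [0,0.05,0],"delta_rot": [0,0,0],"hand": 0}
    - {"slide": [0,0.05,0],"delta_rot": [0,0,0],"hand": 0}
    - {"slide": [0,0,0],"delta_rot": [0,0,0],"hand": 0}
    - {"slide": [0,0,0],"delta_rot": [0,0,0],"hand": 0}
    - {"slide": [0,0,0],"delta_rot": [0,0,0],"hand": 0}

```text
time_s: 29.18
eef_pos: [0.5228, -0.0138, 0.0935]
eef_rot: [0.001, 0.032, 1.0, -0.001]
wrist_force: [-1.7, -4.6, 4.8]
opening: 0.128
```

drive_tool:
  deltas:
    - {"slide": [0,0.05,0],"delta_rot": [0,0,0],"hand": 0}
    - {"slide": [0,0.05,0],"delta_rot": [0,0,0],"hand": 0}
    - {"slide": [0,0.05,0],"delta_rot": [0,0,0],"hand": 0}
    - {"slide": [0,0.05,0],"delta_rot": [0,0,0],"hand": 0}
    - {"slide": [0,0,0],"delta_rot": [0,0,0],"hand": 0}

```text
time_s: 29.8
eef_pos: [0.5235, -0.0031, 0.0935]
eef_rot: [0.001, 0.032, 1.0, -0.0]
wrist_force: [-0.6, -0.6, 5.9]
opening: 0.125
```

drive_tool:
  deltas:
    - {"slide": [0,0.05,0],"delta_rot": [0,0,0],"hand": 0}
    - {"slide": [0,0.05,0],"delta_rot": [0,0,0],"hand": 0}
    - {"slide": [0,0,0],"delta_rot": [0,0,0],"hand": 0}
    - {"slide": [0,0,0],"delta_rot": [0,0,0],"hand": 0}
    - {"slide": [0,0,0],"delta_rot": [0,0,0],"hand": 0}

```text
time_s: 30.42
eef_pos: [0.5238, 0.0019, 0.0935]
eef_rot: [0.001, 0.032, 1.0, -0.0]
wrist_force: [-1.2, -0.8, 5.5]
opening: 0.13
```

```bash
python3 look.py 15 p
```

```text
t 30.43 pos [0.5238 0.0019 0.0935] F [-1.16 -0.75  5.49] op 0.13 ty [ 6.31e-02  9.98e-01 -5.00e-04] tz [ 1.4e-03 -6.0e-04 -1.0e+00] q [-0.22  0.24  1.84 -0.    1.06 -1.73]
travel 0.0798 Falong -0.82
knob 0 mean row 161.97
```

drive_tool:
  deltas:
    - {"slide": [0,0.05,0],"delta_rot": [0,0,0],"hand": 0}
    - {"slide": [0,0.05,0],"delta_rot": [0,0,0],"hand": 0}
    - {"slide": [0,0.03,0],"delta_rot": [0,0,0],"hand": 0}
    - {"slide": [0,0,0],"delta_rot": [0,0,0],"hand": 0}
    - {"slide": [0,0,0],"delta_rot": [0,0,0],"hand": 0}

```text
time_s: 31.1
eef_pos: [0.5243, 0.0083, 0.0935]
eef_rot: [0.001, 0.032, 1.0, -0.0]
wrist_force: [-1.0, -1.4, 4.9]
opening: 0.128
```

drive_tool:
  deltas:
    - {"slide": [0,0.02,0],"delta_rot": [0,0,0],"hand": 0}
    - {"slide": [0,0.02,0],"delta_rot": [0,0,0],"hand": 0}
    - {"slide": [0,0,0],"delta_rot": [0,0,0],"hand": 0}
    - {"slide": [0,0,0],"delta_rot": [0,0,0],"hand": 0}
    - {"slide": [0,0,0],"delta_rot": [0,0,0],"hand": 0}

```text
time_s: 31.72
eef_pos: [0.5244, 0.0103, 0.0935]
eef_rot: [0.001, 0.032, 1.0, -0.0]
wrist_force: [-0.8, -1.2, 5.5]
opening: 0.127
```

```bash
python3 look.py 16 p
```

```text
t 31.73 pos [0.5244 0.0103 0.0935] F [-0.84 -1.23  5.48] op 0.127 ty [ 6.31e-02  9.98e-01 -7.00e-04] tz [ 1.4e-03 -8.0e-04 -1.0e+00] q [-0.21  0.24  1.84 -0.    1.06 -1.71]
travel 0.0882 Falong -1.28
knob 0 mean row 161.97
```

drive_tool:
  deltas:
    - {"slide": [0,0.02,0],"delta_rot": [0,0,0],"hand": 0}
    - {"slide": [0,0,0],"delta_rot": [0,0,0],"hand": 0}
    - {"slide": [0,0.02,0],"delta_rot": [0,0,0],"hand": 0}
    - {"slide": [0,0,0],"delta_rot": [0,0,0],"hand": 0}
    - {"slide": [0,0,0],"delta_rot": [0,0,0],"hand": 0}

```text
time_s: 32.4
eef_pos: [0.5245, 0.0123, 0.0935]
eef_rot: [0.001, 0.032, 1.0, -0.0]
wrist_force: [-1.3, -0.9, 5.6]
opening: 0.13
```

drive_tool:
  deltas:
    - {"slide": [0,0.02,0],"delta_rot": [0,0,0],"hand": 0}
    - {"slide": [0,0,0],"delta_rot": [0,0,0],"hand": 0}
    - {"slide": [0,0.02,0],"delta_rot": [0,0,0],"hand": 0}
    - {"slide": [0,0,0],"delta_rot": [0,0,0],"hand": 0}
    - {"slide": [0,0,0],"delta_rot": [0,0,0],"hand": 0}

```text
time_s: 33.02
eef_pos: [0.5247, 0.0145, 0.0935]
eef_rot: [0.001, 0.032, 1.0, -0.0]
wrist_force: [-0.7, -0.3, 5.5]
opening: 0.131
```

```bash
python3 look.py 17 p
```

```text
t 33.02 pos [0.5247 0.0145 0.0935] F [-0.67 -0.26  5.51] op 0.131 ty [ 6.31e-02  9.98e-01 -4.00e-04] tz [ 1.5e-03 -5.0e-04 -1.0e+00] q [-0.2   0.24  1.84 -0.    1.06 -1.71]
travel 0.0924 Falong -0.3
knob 0 mean row 161.98
```

drive_tool:
  deltas:
    - {"slide": [0,0.02,0],"delta_rot": [0,0,0],"hand": 0}
    - {"slide": [0,0,0],"delta_rot": [0,0,0],"hand": 0}
    - {"slide": [0,0.02,0],"delta_rot": [0,0,0],"hand": 0}
    - {"slide": [0,0,0],"delta_rot": [0,0,0],"hand": 0}
    - {"slide": [0,0,0],"delta_rot": [0,0,0],"hand": 0}

```text
time_s: 33.7
eef_pos: [0.5248, 0.0172, 0.0935]
eef_rot: [0.001, 0.032, 1.0, 0.0]
wrist_force: [-0.4, 1.8, 5.0]
opening: 0.124
```

```bash
python3 look.py 18 p
```

```text
t 33.7 pos [0.5248 0.0172 0.0935] F [-0.39  1.75  4.96] op 0.124 ty [6.31e-02 9.98e-01 8.00e-04] tz [ 1.7e-03  7.0e-04 -1.0e+00] q [-0.19  0.24  1.84  0.    1.06 -1.7 ]
travel 0.0951 Falong 1.73
knob 0 mean row 162.32
```

drive_tool:
  deltas:
    - {"slide": [0,0.02,0],"delta_rot": [0,0,0],"hand": 0}
    - {"slide": [0,0,0],"delta_rot": [0,0,0],"hand": 0}
    - {"slide": [0,0,0],"delta_rot": [0,0,0],"hand": 0}
    - {"slide": [0,0,0],"delta_rot": [0,0,0],"hand": 0}
    - {"slide": [0,0,0],"delta_rot": [0,0,0],"hand": 0}

```text
time_s: 34.38
eef_pos: [0.5249, 0.0186, 0.0935]
eef_rot: [0.001, 0.032, 1.0, 0.001]
wrist_force: [0.5, 5.6, 5.6]
opening: 0.128
```

```bash
python3 look.py 19 p
```

```text
t 34.38 pos [0.5249 0.0186 0.0935] F [0.5  5.64 5.57] op 0.128 ty [0.0631 0.998  0.0015] tz [ 0.0018  0.0014 -1.    ] q [-0.19  0.24  1.84  0.    1.06 -1.7 ]
travel 0.0965 Falong 5.66
knob 0 mean row 162.57
```

drive_tool:
  deltas:
    - {"slide": [0,0.02,0],"delta_rot": [0,0,0],"hand": 0}
    - {"slide": [0,0,0],"delta_rot": [0,0,0],"hand": 0}
    - {"slide": [0,0,0],"delta_rot": [0,0,0],"hand": 0}
    - {"slide": [0,0,0],"delta_rot": [0,0,0],"hand": 0}
    - {"slide": [0,0,0],"delta_rot": [0,0,0],"hand": 0}

```text
time_s: 35.05
eef_pos: [0.525, 0.0198, 0.0935]
eef_rot: [0.001, 0.032, 1.0, 0.001]
wrist_force: [1.4, 5.1, 5.2]
opening: 0.126
```

```bash
python3 look.py 20 p
```

```text
t 35.05 pos [0.525  0.0198 0.0935] F [1.39 5.11 5.16] op 0.126 ty [0.0631 0.998  0.0018] tz [ 0.0019  0.0017 -1.    ] q [-0.19  0.24  1.84  0.    1.06 -1.7 ]
travel 0.0977 Falong 5.19
knob 0 mean row 162.92
```

drive_tool:
  deltas:
    - {"slide": [0,0.02,0],"delta_rot": [0,0,0],"hand": 0}
    - {"slide": [0,0,0],"delta_rot": [0,0,0],"hand": 0}
    - {"slide": [0,0,0],"delta_rot": [0,0,0],"hand": 0}
    - {"slide": [0,0,0],"delta_rot": [0,0,0],"hand": 0}
    - {"slide": [0,0,0],"delta_rot": [0,0,0],"hand": 0}

```text
time_s: 35.72
eef_pos: [0.5251, 0.0208, 0.0935]
eef_rot: [0.001, 0.032, 1.0, 0.001]
wrist_force: [0.2, 5.3, 5.0]
opening: 0.128
```

```bash
python3 look.py 21 p
```

```text
t 35.73 pos [0.5251 0.0208 0.0935] F [0.22 5.28 5.01] op 0.128 ty [0.063  0.998  0.0018] tz [ 0.0019  0.0017 -1.    ] q [-0.19  0.24  1.84  0.    1.06 -1.7 ]
travel 0.0987 Falong 5.28
knob 0 mean row 163.25
```

drive_tool:
  deltas:
    - {"slide": [0,0.02,0],"delta_rot": [0,0,0],"hand": 0}
    - {"slide": [0,0,0],"delta_rot": [0,0,0],"hand": 0}
    - {"slide": [0,0,0],"delta_rot": [0,0,0],"hand": 0}
    - {"slide": [0,0,0],"delta_rot": [0,0,0],"hand": 0}
    - {"slide": [0,0,0],"delta_rot": [0,0,0],"hand": 0}

```text
time_s: 36.4
eef_pos: [0.5251, 0.0218, 0.0935]
eef_rot: [0.001, 0.032, 1.0, 0.001]
wrist_force: [0.5, 4.8, 5.5]
opening: 0.127
```

```bash
python3 look.py 22 p
```

```text
t 36.4 pos [0.5251 0.0218 0.0935] F [0.52 4.81 5.45] op 0.127 ty [0.0631 0.998  0.0017] tz [ 0.0019  0.0016 -1.    ] q [-0.19  0.24  1.84  0.    1.06 -1.69]
travel 0.0997 Falong 4.83
knob 0 mean row 163.54
```

View pics/l22.png

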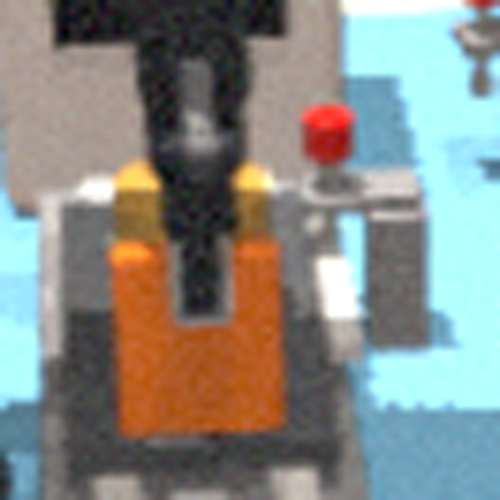

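drive_tool:
  deltas:
    - {"slide": [0,0.01,0],"delta_rot": [0,0,0],"hand": 0}
    - {"slide": [0,0,0],"delta_rot": [0,0,0],"hand": 0.2}
    - {"slide": [0,0,0],"delta_rot": [0,0,0],"hand": 0.4}
    - {"slide": [0,0,0],"delta_rot": [0,0,0],"hand": 0.45}
    - {"slide": [0,0,0],"delta_rot": [0,0,0],"hand": 0.45}

```text
time_s: 37.08
eef_pos: [0.5243, 0.0211, 0.0926]
eef_rot: [-0.0, 0.032, 1.0, 0.0]
wrist_force: [-0.5, -0.5, -0.3]
opening: 0.449
```

drive_tool:
  deltas:
    - {"slide": [0,0,-0.4],"delta_rot": [0,0,0],"hand": 0.45}
    - {"slide": [0,0,-0.8],"delta_rot": [0,0,0],"hand": 0.45}
    - {"slide": [0,0,-0.9],"delta_rot": [0,0,0],"hand": 0.45}
    - {"slide": [0,-0.6,-0.5],"delta_rot": [0,0,0],"hand": 0.45}
    - {"slide": [0,-0.9,0],"delta_rot": [0,0,0],"hand": 0.45}

```text
time_s: 37.7
eef_pos: [0.5213, -0.0541, 0.2258]
eef_rot: [0.003, 0.03, 1.0, -0.001]
wrist_force: [-0.4, -0.7, -0.1]
opening: 0.451
```

drive_tool:
  deltas:
    - {"slide": [0,-0.9,0],"delta_rot": [0,0,0],"hand": 0.45}
    - {"slide": [0,-0.9,0],"delta_rot": [0,0,0],"hand": 0.45}
    - {"slide": [0,-0.5,0],"delta_rot": [0,0,0],"hand": 0.45}
    - {"slide": [0,0,0],"delta_rot": [0,0,0],"hand": 0.45}
    - {"slide": [0,0,0],"delta_rot": [0,0,0],"hand": 0.45}

```text
time_s: 38.33
eef_pos: [0.5123, -0.1677, 0.2226]
eef_rot: [-0.0, 0.032, 1.0, 0.0]
wrist_force: [-0.2, 0.9, 0.2]
opening: 0.449
```

```bash
python3 look.py 23 p; python3 -c "
from h import *
d=snap('top','23');s=load('side','23')
f=lambda im,x,y,w:cv2.resize(cv2.convertScaleAbs(im[y-w:y+w,x-w:x+w,::-1],alpha=1.6),(400,400),interpolation=cv2.INTER_CUBIC)
cv2.imwrite('pics/g23.png',np.hstack([f(s['frame'],265,180,40),f(d['frame'],210,220,60)]))
"
```

```text
t 38.33 pos [ 0.5123 -0.1677  0.2226] F [-0.19  0.93  0.18] op 0.449 ty [6.31e-02 9.98e-01 6.00e-04] tz [-3.e-04  7.e-04 -1.e+00] q [-0.54  0.11  1.71  0.    1.33 -2.04]
travel -0.0902 Falong 0.92
knob 0 mean row 163.56
```

View pics/g23.png

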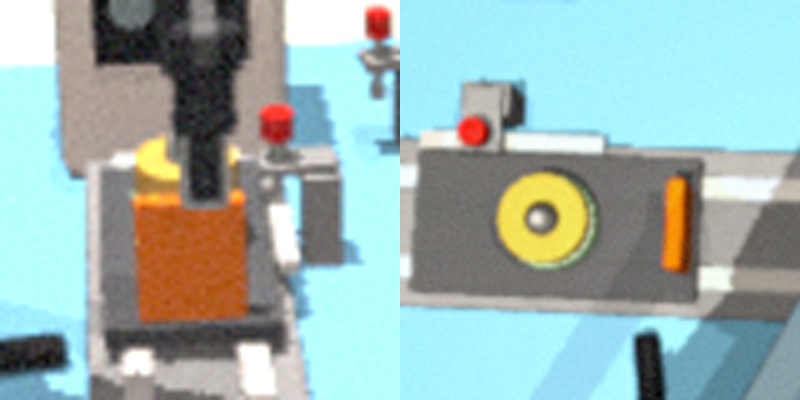

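View pics/top_23.png

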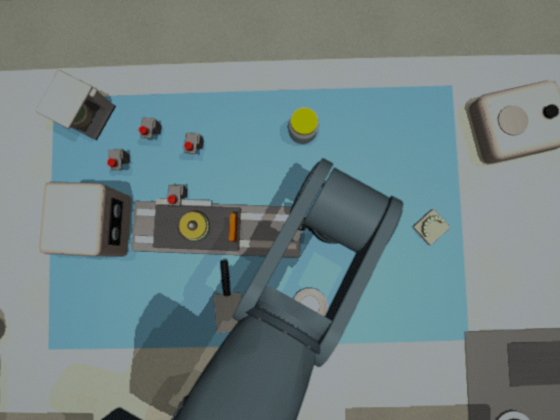

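Both rings sit on the post and the catch is in the gap of the strip, with the knob back at its lowered height. The bystanders look unmoved and the gripper is clear, so I am handing in.

```bash
python3 -c "
from bench import ctrl
print(ctrl.hand_in())"
```

```text
the job is handed in; nothing more can be done
None
```

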